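# Shim the rocking welding jig

### The job

The welding jig rocks because one of its feet is too short. Slide flat shims under that foot on the bench, one on top of the other, as many as the gap needs, then slide the tapered shim in on top of them until it is snug: the short foot bears on it and the other three feet still stand on the bench. Work gently: do not shove the jig along, jack it up or lean hard on it, and leave the other things on the bench alone.

Things in the scene. Friction and masses are not known exactly. Their poses are not given: they have to be found in the camera images.
- jig: Free-standing welding jig, about 3.4 kg: rust-brown steel plate 200 x 178 x 12 mm (local x, y; underside 42, top 54 mm above the bench), a 60 mm round socket with an upright pipe, 214 mm high, at local (48, 40) mm. Four ball-ended feet 22 mm thick at local (+-85, +-75) mm; three stand on the bench, the one at (-85, -75) is short. Origin: on the bench under the plate's centre.
- corner (a point): On the plate's bare top (54 mm up) above the short foot's axis. The foot is locked; its lowest point hangs 8.5 to 18 mm above the bench (varies, unmeasured). Pressing down here with 6 to 10 N tips the jig about its two neighbouring feet until the short foot meets the bench; let go, it tips back. An equal upward push under the foot lifts the opposite foot.
- way_in (a point): On the bench below the plate's edge, 14 mm from the short foot's axis at jig-local (-85, -89) mm. Shims are slid in from here along the jig's local +y, with nothing in the way on that side.
- flat_a: Flat shim: plain bright steel plate 100 x 36 x 5 mm, 130 g, loose, lying flat. Origin: centre of its underside; local x along its length, y across its width.
- flat_b: Second flat shim, the same as the first. Needed only when the gap is large (two flats stacked: 10 mm).
- taper: Tapered shim, dark steel, 112 mm long (local x), 34 mm wide, 200 g, loose, lying flat. Origin: centre of its underside; thin nose at x = +56 mm. Its top rises 1 mm in 9 mm from 1.5 mm at the nose to 9.8 mm at 75 mm from the nose, then is level. For gaps of about 2.5 to 9 mm; friction holds it. Snug when pushing it on takes 5 to 9 N; much more may jack the jig up.
- taper_grip (a point): Centre of the top of the block on the taper's thick tail, to hold or push it by: 24 mm long (taper's x), 30 mm wide (y), its top 26 mm above the taper's underside, centred at the taper's local x = -44 mm.
- disc: Bystander, to be left alone. Grinding disc, dull green, 115 mm across, 6 mm thick, lying flat.
- block: Bystander, to be left alone. Square steel block, 50 mm cube.
- collar: Bystander, to be left alone. Short steel tube 80 mm across, 45 mm high.
- wrench: Bystander, to be left alone. Steel wrench lying flat.
- bolt: Bystander, to be left alone. Bolt standing on its head, 22 mm across, 38 mm high.
- cup: Bystander, to be left alone. Steel cup 76 mm across, 70 mm high.
- square: Bystander, to be left alone. Grey L-shaped welding square, 100 mm, 14 mm high.
- brush: Bystander, to be left alone. Hand brush lying flat.
Mind the look-alikes: they are no part of the job. Of the things shaped like the taper, the steel one is meant. What is shaped like the flat_a but pink is not meant.

How it is judged:
By the outcome, as a careful person would: the job done as asked, in the order asked, and still so for the second after the job is handed in, with the robot touching nothing.
It also fails if it takes over 69 s, if anything falls off the work surface, if the arm or the gripper's body presses on something with over 40 N, if the wrist force passes 120 N, or if a joint passes its speed limit or range.

### The arm

A 6-joint arm with a two-finger parallel gripper is mounted at the origin on the work surface. World frame = base frame: x ahead of the robot, y to its left, z up, the work surface at z = 0. Lengths are in m, angles in rad, forces in N, time in s.
With the tool pointing down it reaches from about 0.35 to 0.975 m from the base axis. Payload 4.9 kg.
Tool frame: the origin (TCP) lies on the centre line of the jaws, within the pads' length; the fingertips stand 11 mm ahead of it and the grasp point (between the pads) lies 8 mm behind it; z points along the fingers, y is the direction in which the jaws open and shut (so a half turn about z gives the same grasp; the last joint's range is limited). The gripper opens to 85 mm and grips with 20 to 120 N. Pads are 22 mm wide; open, the fingers measure 114 mm over their backs; the gripper's body (76 mm by 85 mm) begins 54 mm behind the grasp point. The pads swing forward as they close: fully open they stand 13 mm farther back than shut.
Start: joints at [1.175, 0.053, 1.613, -0, 1.476, -0.119], TCP at [0.171, 0.601, 0.219] pointing down, gripper open.
Joint ranges: [-3.01, 3.01], [-1.01, 2.22], [0.06, 2.58], [-1.02, 4.17], [0.09, 2.62], [-3.14, 3.14]. Speed limits (rad/s): [2.57, 2.57, 3.14, 3.14, 3.14, 3.14].

### API

Orientations are given as a rotation vector (axis times angle).
In Python, from station import ctrl gives the robot as it stands.
- The arm moves only by the shell command python3 -m crank 'ROWS' [OPENING] [FORCE]. ROWS is JSON, a list of rows, each an object of numbers: "x", "y", "z": the shift along the tool's x, y, z as a fraction of full scale; "roll": the turn about the tool's z as a fraction of full scale. In form: [{"x": .., "y": .., "z": .., "roll": ..}, ...]. A call has 1 to 10 rows; each row shifts and turns the commanded pose from where the row before left it, along the tool's axes as they then stand; what a row does not reach is not made up. Full scale, the value 1, is 0.06 m for a shift and 0.12 rad for a turn. A row lasts 1/8 s, in which the tool goes at most 62.5 mm and 10.7 degrees, less where a joint would pass 70% of its speed; a pose out of reach is approached as far as the arm can. A call with a number of a shift or a turn outside -1 to 1 is refused whole. A call with a gripper value outside its range is refused whole. OPENING is the closure, from 0 (fully open) to 1 (shut), set as the call begins (- or left out, the last holds). The fingers move at their own pace and stop on an object; FORCE is the grip in N (left out, the last holds). Time passes only in rows, so rows that do not move let the fingers close. It gives the time, the measured TCP pose, the force and the opening at its end, in the units of the state.
- ctrl.get_obs(): the state, without advancing time (a new reading comes with each control period).
- ctrl.get_image(name): name is "scene" or "top" or "wrist"; returns a dict with "img" (384x512x3 uint8, red, green, blue), "K" (3x3 intrinsics, pixels), "rvec" (rotation vector, rad) and "tvec" (3), from world to camera coordinates, as OpenCV has them. Camera axes: x right, y down, z forward; pixel columns grow to the right and rows downward; lengths in m; the calibration is good to about 2 mm. A picture is of the moment at which its call begins. There is no depth.
- ctrl.finish_job(): hands the job in, once; it reports no verdict.
The state is a dict: "t": time; "q": joint angles; "dq": joint speeds; "effort": joint torques, N m; "tool_pos": TCP position; "tool_rot": TCP orientation; "contact_force": force on the tool from outside, world axes, zero at the start; "wrist_torque": the same for the moment, N m; "opening": finger opening in m.
Only numpy, scipy, OpenCV 4.12 (cv2) and the standard library are available. Lean on these libraries where they do the work, as an engineer would, in place of code of your own. Each camera call takes 0.05 s, during which the arm holds its last target.

## Working session

There is one attempt and no reset: what is moved stays moved. The work goes in short steps, Python scripts to look and compute and a shell command to move; the robot and the scene stay as the last step left them, time stands still between calls to the robot, and variables do not carry over. Pictures are saved under pics/ and viewed, and the job is handed in when it is done.

```bash
ls; mkdir -p pics; python3 - <<'E'
from station import ctrl
import cv2
for n in ["scene","top","wrist"]:
    d=ctrl.get_image(n); cv2.imwrite(f"pics/{n}0.png",d["img"][:,:,::-1])
    import numpy as np
    R=cv2.Rodrigues(np.array(d["rvec"],float))[0]; print(n,d["K"][0][0],-R.T@np.array(d["tvec"]))
o=ctrl.get_obs(); print(o)
E
```

```text
pics
scene 483.13381898315316 [ 1.68323359 -0.1298999   0.98984544]
top 435.9110349419593 [ 0.25708753 -0.05478013  1.65134822]
wrist 340.6348527739017 [0.09287131 0.62287086 0.3713841 ]
{'t': 0.15, 'q': array([ 1.17499803e+00,  5.32306761e-02,  1.61397764e+00,  3.36505778e-07,
        1.47601779e+00, -1.19042657e-01]), 'dq': array([-3.98326545e-05, -1.87478226e-03, -4.84172492e-03,  7.33156829e-04,
        1.37323033e-03, -5.55145737e-04]), 'effort': array([ 5.04753079e-04, -3.94238305e+01, -3.70724058e+01, -1.23457780e-04,
        4.59692208e-03, -5.30020282e-05]), 'tool_pos': array([0.1705992 , 0.6007345 , 0.21763024]), 'tool_rot': array([-4.33283192e-01, -3.11114917e+00,  2.48081276e-03]), 'contact_force': array([-0.16597263, -1.21114318,  0.17087686]), 'wrist_torque': array([ 0.00909545, -0.02985849,  0.04744656]), 'opening': 0.0855807179408751}
```

View pics/scene0.png

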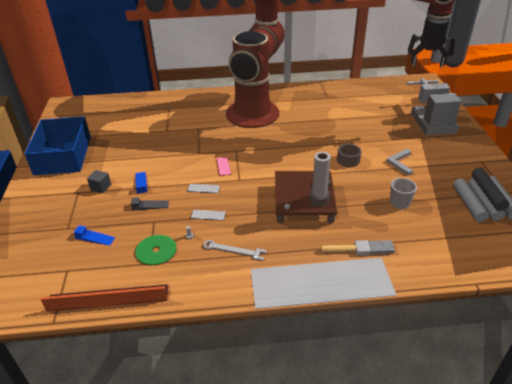

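View pics/top0.png

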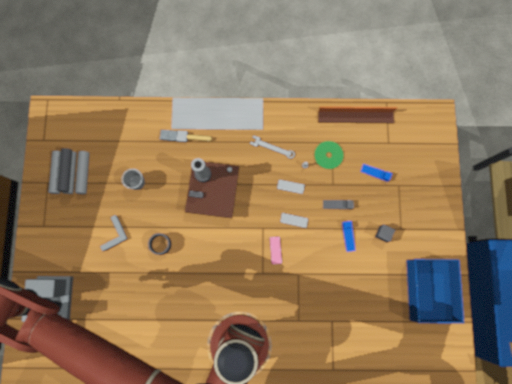

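View pics/wrist0.png

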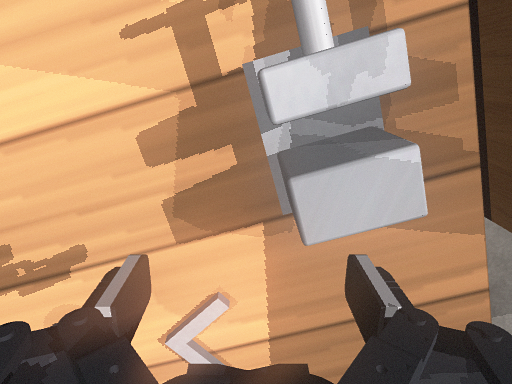

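```bash
python3 - <<'E'
import cv2
t=cv2.imread("pics/top0.png"); cv2.imwrite("pics/topc.png",cv2.resize(t[130:270,170:400],None,fx=3.45,fy=3.45,interpolation=cv2.INTER_CUBIC))
t=cv2.imread("pics/scene0.png"); cv2.imwrite("pics/scenec.png",cv2.resize(t[130:270,120:350],None,fx=3.45,fy=3.45,interpolation=cv2.INTER_CUBIC))
E
```

```text
(no output)
```

View pics/topc.png

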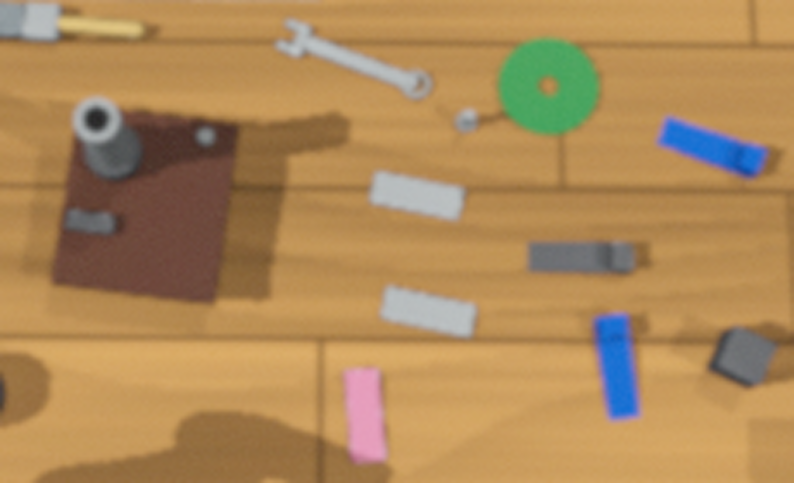

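View pics/scenec.png

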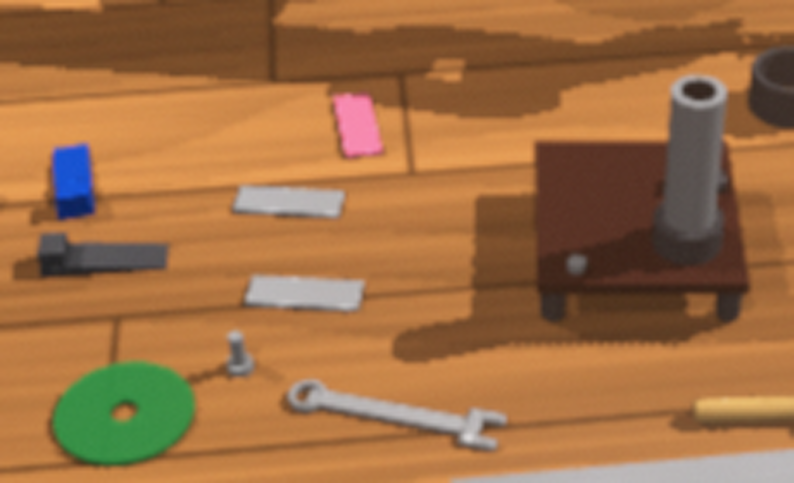

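```bash
cat > h.py <<'E'
import numpy as np, cv2
from station import ctrl
def cam(d):
    R=cv2.Rodrigues(np.array(d["rvec"],float).reshape(3))[0]; return np.array(d["K"],float),R,np.array(d["tvec"],float).reshape(3)
def ray(d,uv,z):
    K,R,t=cam(d); c=-R.T@t; v=R.T@np.linalg.inv(K)@np.array([uv[0],uv[1],1.]); s=(z-c[2])/v[2]; return c+s*v
def proj(d,p):
    K,R,t=cam(d); q=K@(R@np.array(p,float)+t); return q[:2]/q[2]
def snap(n,f,crop=None,k=1):
    d=ctrl.get_image(n); im=d["img"][:,:,::-1].copy(); d["bgr"]=im
    o=im if crop is None else im[crop[1]:crop[3],crop[0]:crop[2]]
    cv2.imwrite("pics/"+f,cv2.resize(o,None,fx=k,fy=k,interpolation=cv2.INTER_CUBIC)); np.save("pics/"+f+".npy",d,allow_pickle=True); return d
def rect(mask,d,z,near=None,minA=30):
    cs,_=cv2.findContours(mask.astype(np.uint8),cv2.RETR_EXTERNAL,cv2.CHAIN_APPROX_NONE)
    out=[]
    for c in cs:
        if cv2.contourArea(c)<minA: continue
        P=np.array([ray(d,p[0],z)[:2] for p in c])*1000
        (cx,cy),(w,h),a=cv2.minAreaRect(P.astype(np.float32))
        if w<h: w,h,a=h,w,a+90
        M=cv2.moments(c); out.append((round(M['m10']/M['m00']),round(M['m01']/M['m00']),round(cx,1),round(cy,1),round(w,1),round(h,1),round((a+90)%180-90,1)))
    return out
E
python3 - <<'E'
from h import *
d=snap("top","t1.png")
hsv=cv2.cvtColor(d["bgr"],cv2.COLOR_BGR2HSV); H,S,V=[hsv[:,:,i].astype(int) for i in range(3)]
for p in [(290,186),(294,220),(335,204),(352,204),(210,200),(225,210),(260,180)]: print(p,hsv[p[1],p[0]])
print("flat",rect((S<40)&(V>140),d,0.005))
print("dark",rect((S<60)&(V<120),d,0.006))
print("jig",rect(((H<8)|(H>172))&(S>60)&(V<120),d,0.054,minA=200))
E
```

```text
(290, 186) [ 90   7 189]
(294, 220) [105   8 191]
(335, 204) [ 98   9 116]
(352, 204) [170   7 117]
(210, 200) [  8 117 109]
(225, 210) [  8 110 109]
(260, 180) [ 17 142 188]
flat [(234, 368, -70.1, 15.9, 147.9, 125.7, 75.1), (41, 287, 197.5, 741.0, 99.3, 57.7, -89.7), (115, 234, 403.6, 497.1, 100.7, 98.8, -61.4), (294, 220, 455.5, -201.5, 101.1, 36.6, 77.0), (290, 186, 586.1, -189.7, 101.2, 36.3, 78.8), (198, 164, 669.7, 170.4, 50.6, 44.0, -89.6), (272, 147, 738.7, -119.1, 177.0, 38.4, 66.9), (174, 135, 786.6, 268.5, 104.8, 41.9, 87.1), (456, 22, 1281.8, -882.3, 51.4, 30.7, -61.9), (318, 58, 1100.7, -332.9, 1558.1, 558.5, -89.6)]
dark [(1, 352, -52.8, 850.8, 106.2, 10.7, 6.3), (236, 362, -55.7, 12.6, 132.9, 125.7, 0.4), (247, 332, 47.9, -28.5, 122.6, 26.7, 64.7), (60, 293, 166.6, 706.7, 170.5, 150.3, 89.8), (159, 244, 363.4, 304.0, 79.4, 71.0, -89.7), (385, 233, 408.7, -545.9, 56.1, 53.5, 63.2), (338, 204, 515.6, -371.1, 107.7, 27.1, -89.6), (196, 194, 553.3, 173.1, 55.6, 25.5, 83.1), (131, 178, 612.3, 421.5, 62.1, 59.2, -89.6), (203, 174, 632.2, 149.0, 63.8, 62.3, -62.2), (67, 172, 641.1, 668.4, 174.7, 145.9, 0.3), (481, 175, 602.1, -954.7, 463.0, 212.4, -0.8), (60, 64, 782.9, 682.1, 1177.0, 653.8, 0.4)]
jig [(250, 338, 33.5, -33.7, 173.0, 120.4, 56.3), (70, 334, 16.2, 593.4, 620.8, 183.2, 65.2), (219, 189, 562.5, 77.9, 192.1, 111.9, -1.3)]
```

```bash
python3 - <<'E'
from h import *
d=np.load("pics/t1.png.npy",allow_pickle=True).item()
hsv=cv2.cvtColor(d["bgr"],cv2.COLOR_BGR2HSV); H,S,V=[hsv[:,:,i].astype(int) for i in range(3)]
m=((H<11)|(H>172))&(S>50)&(V<135); m[:, :180]=0; m[:,245:]=0;m[:150]=0;m[225:]=0
print(rect(m,d,0.054,minA=100))
cs,_=cv2.findContours(m.astype(np.uint8),0,1); c=max(cs,key=cv2.contourArea)
ap=cv2.approxPolyDP(cv2.convexHull(c),6,True); 
for p in ap[:,0]: print(p,ray(d,p,0.054))
cv2.imwrite("pics/m.png",cv2.resize(m.astype(np.uint8)[140:240,170:260]*255,None,fx=5,fy=5))
E
```

```text
[(215, 191, 566.1, 106.7, 194.8, 172.7, -6.9)]
[192 170] [0.63595027 0.18375893 0.054     ]
[205 163] [0.66335517 0.13562357 0.054     ]
[237 167] [0.64862703 0.01475551 0.054     ]
[230 216] [0.46268182 0.038062   0.054     ]
[186 210] [0.48403114 0.20107752 0.054     ]
```

View pics/m.png

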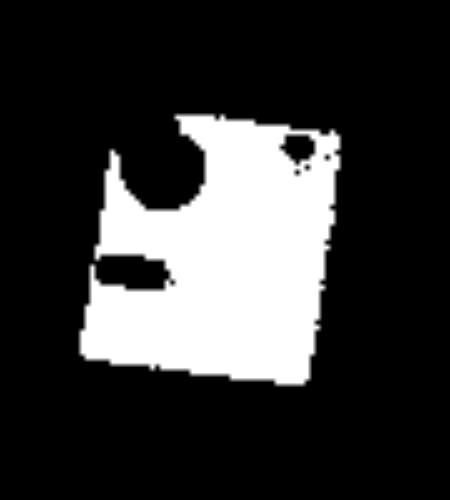

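```bash
cat >> h.py <<'E'
from scipy.spatial.transform import Rotation as Ro
def st():
    o=ctrl.get_obs(); R=Ro.from_rotvec(o["tool_rot"]).as_matrix()
    yaw=np.degrees(np.arctan2(R[1,1],R[0,1]))
    print("t %.2f"%o["t"],"p",np.round(o["tool_pos"]*1000,1),"yaw_y %.1f"%yaw,"tilt %.2f"%np.degrees(np.arccos(-R[2,2])),"F",np.round(o["contact_force"],1),"op %.1f"%(o["opening"]*1000),"q6 %.2f"%o["q"][5]); return o,R,yaw
def go(x,y,z,yawdeg=None):
    """units needed: roll first, then shifts in the rolled frame (units of full scale)"""
    o,R,yaw=st(); 
    r=0
    if yawdeg is not None:
        r=(yawdeg-yaw+90)%180-90   # world yaw change, mod half turn
        # roll about tool z (down) : world yaw change = -roll
        R=Ro.from_euler('z',r,degrees=True).as_matrix()@R
    dl=R.T@(np.array([x,y,z])-o["tool_pos"])
    print("roll units %.2f (%.1f deg world)"%(-np.radians(r)/0.12,r),"shift units",np.round(dl/0.06,3))
E
python3 - <<'E'
from h import *
print(ctrl.get_obs()["tool_pos"])
go(.4727,.0427,.10,-7-0)
E
```

```text
[0.1706391  0.60084099 0.21780596]
t 0.20 p [170.6 600.8 217.8] yaw_y 74.1 tilt 0.07 F [ 0.4 -0.4  0.5] op 85.4 q6 -0.12
roll units 11.80 (-81.1 deg world) shift units [-8.62   6.133  1.954]
```

```bash
cat >> h.py <<'E'
def plan(x,y,z,yawdeg,N):
    o,R,yaw=st(); r=(yawdeg-yaw+90)%180-90; dw=(np.array([x,y,z])-o["tool_pos"])/N
    for i in range(N):
        l=R.T@dw/0.06; print("x %.2f y %.2f z %.2f roll %.2f"%(*l,-np.radians(r/N)/0.12)); R=Ro.from_euler('z',r/N,degrees=True).as_matrix()@R
E
python3 - <<'E'
from h import *
plan(.46,.05,.16,-7,12)
E
```

```text
t 0.20 p [170.6 600.8 217.8] yaw_y 74.1 tilt 0.07 F [ 0.4 -0.4  0.5] op 85.4 q6 -0.12
x -0.60 y -0.63 z 0.08 roll 0.98
x -0.67 y -0.55 z 0.08 roll 0.98
x -0.73 y -0.47 z 0.08 roll 0.98
x -0.78 y -0.38 z 0.08 roll 0.98
x -0.82 y -0.29 z 0.08 roll 0.98
x -0.84 y -0.19 z 0.08 roll 0.98
x -0.86 y -0.09 z 0.08 roll 0.98
x -0.86 y 0.01 z 0.08 roll 0.98
x -0.86 y 0.12 z 0.08 roll 0.98
x -0.84 y 0.22 z 0.08 roll 0.98
x -0.81 y 0.31 z 0.08 roll 0.98
x -0.76 y 0.41 z 0.08 roll 0.98
```

```bash
python3 -m crank '[{"x":-0.60,"y":-0.63,"z":0.08,"roll":0.98},{"x":-0.67,"y":-0.55,"z":0.08,"roll":0.98},{"x":-0.73,"y":-0.47,"z":0.08,"roll":0.98},{"x":-0.78,"y":-0.38,"z":0.08,"roll":0.98},{"x":-0.82,"y":-0.29,"z":0.08,"roll":0.98},{"x":-0.84,"y":-0.19,"z":0.08,"roll":0.98},{"x":-0.86,"y":-0.09,"z":0.08,"roll":0.98},{"x":-0.86,"y":0.01,"z":0.08,"roll":0.98},{"x":-0.86,"y":0.12,"z":0.08,"roll":0.98},{"x":-0.84,"y":0.22,"z":0.08,"roll":0.98}]' 1 30
python3 - <<'E'
from h import *
plan(.4727,.02,.16,-7,3)
E
```

```text
t: 1.45
tool_pos: [0.4144, 0.14, 0.1705]
tool_rot: [2.091, 2.344, 0.001]
contact_force: [-0.3, 0.4, 1.1]
opening: -0.0001
t 1.45 p [414.4 140.  170.5] yaw_y 6.5 tilt 0.05 F [-0.3  0.4  1.1] op -0.1 q6 0.04
x -0.70 y 0.25 z 0.06 roll 0.66
x -0.68 y 0.30 z 0.06 roll 0.66
x -0.65 y 0.35 z 0.06 roll 0.66
```

```bash
python3 -m crank '[{"x":-0.70,"y":0.25,"z":0.06,"roll":0.66},{"x":-0.68,"y":0.30,"z":0.06,"roll":0.66},{"x":-0.65,"y":0.35,"z":0.06,"roll":0.66},{"x":0}]' 
python3 - <<'E'
from h import *
st(); d=snap("wrist","w1.png"); K,R,t=cam(d); print(-R.T@t, proj(d,[.4727,.0427,.054]))
E
```

```text
t 1.45 p [414.4 140.  170.5] yaw_y 6.5 tilt 0.05 F [-0.3  0.4  1.1] op -0.1 q6 0.04
[0.40514923 0.22028221 0.32443109] [298.45567199 286.39401339]validation failed for argument at $[3]...
```

View pics/w1.png

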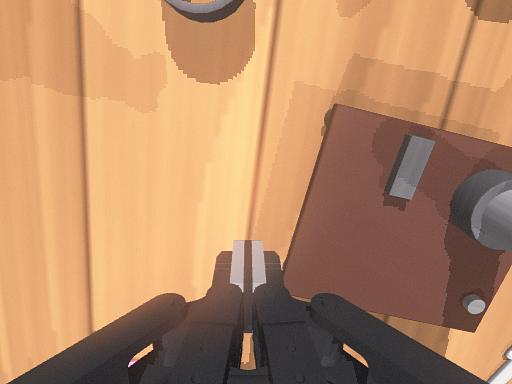

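```bash
python3 - <<'E'
from h import *
d=np.load("pics/w1.png.npy",allow_pickle=True).item()
hsv=cv2.cvtColor(d["bgr"],cv2.COLOR_BGR2HSV); H,S,V=[hsv[:,:,i].astype(int) for i in range(3)]
print(hsv[200,340],hsv[280,420],hsv[150,290])
m=((H<11)|(H>170))&(S>70)&(V<150); m[:,:275]=0
m=cv2.morphologyEx(m.astype(np.uint8),cv2.MORPH_OPEN,np.ones((5,5)))
# edge fits: left edge x vs row, bottom edge y vs col
L=np.array([[np.where(m[r,:420])[0][0],r] for r in range(125,270,3)],float)
B=np.array([[c,np.where(m[:360,c])[0][-1]] for c in range(340,470,3)],float)
T=np.array([[c,np.where(m[60:,c])[0][0]+60] for c in range(350,500,3)],float)
def fit(P):
    W=np.array([ray(d,p,.054)[:2] for p in P],np.float32); v=cv2.fitLine(W,cv2.DIST_HUBER,0,.001,.001).ravel(); 
    print(np.degrees(np.arctan2(v[1],v[0])),np.abs((W-v[2:])@[-v[1],v[0]]).max()); return v
def X(a,b):
    A=np.array([[a[0],-b[0]],[a[1],-b[1]]]); s=np.linalg.solve(A,b[2:]-a[2:]); return a[2:]+s[0]*a[:2]
l,b,t=fit(L),fit(B),fit(T)
print("c(-,-)",X(l,b),"c(-,+)",X(l,t))
E
python3 -m crank '[{"x":-0.70,"y":0.25,"z":0.06,"roll":0.66},{"x":-0.68,"y":0.30,"z":0.06,"roll":0.66},{"x":-0.65,"y":0.35,"z":0.06,"roll":0.66}]' 
```

```text
[  7 115 129] [  6 111 124] [ 14 128 234]
82.34151 0.0041833594
-7.7908044 0.007730098
-6.8212533 0.00061932905
c(-,-) [0.45344976 0.0370754 ] c(-,+) [0.4764387  0.20803809]
t: 1.88
tool_pos: [0.4731, 0.0206, 0.1597]
tool_rot: [2.353, 2.082, 0.0]
contact_force: [-0.1, 0.6, 1.2]
opening: -0.0001
```

```bash
python3 - <<'E'
from h import *
plan(.4722,.0427,.070,-7,3)
E
```

```text
t 1.88 p [473.1  20.6 159.7] yaw_y -7.0 tilt 0.01 F [-0.1  0.6  1.2] op -0.1 q6 0.01
x 0.12 y -0.02 z 0.50 roll 0.00
x 0.12 y -0.02 z 0.50 roll 0.00
x 0.12 y -0.02 z 0.50 roll 0.00
```

```bash
python3 -m crank '[{"x":0.12,"y":-0.02,"z":0.50,"roll":0},{"x":0.12,"y":-0.02,"z":0.50,"roll":0},{"x":0.12,"y":-0.02,"z":0.45,"roll":0},{"x":0,"y":0,"z":0,"roll":0}]'
python3 -m crank '[{"x":0,"y":0,"z":0.03,"roll":0},{"x":0,"y":0,"z":0,"roll":0}]'
python3 -m crank '[{"x":0,"y":0,"z":0.03,"roll":0},{"x":0,"y":0,"z":0,"roll":0}]'
python3 -m crank '[{"x":0,"y":0,"z":0.03,"roll":0},{"x":0,"y":0,"z":0,"roll":0}]'
```

```text
t: 2.38
tool_pos: [0.4693, 0.0442, 0.0702]
tool_rot: [-2.346, -2.083, 0.006]
contact_force: [0.9, 0.2, 1.0]
opening: 0.0002
t: 2.62
tool_pos: [0.4728, 0.0435, 0.0725]
tool_rot: [2.349, 2.083, 0.003]
contact_force: [-0.0, 0.3, -0.1]
opening: 0.0006
t: 2.88
tool_pos: [0.4719, 0.0436, 0.0696]
tool_rot: [2.35, 2.084, 0.001]
contact_force: [0.1, 0.3, -0.5]
opening: 0.0002
t: 3.12
tool_pos: [0.4715, 0.0436, 0.0672]
tool_rot: [-2.35, -2.084, 0.0]
contact_force: [0.3, -0.4, -0.8]
opening: 0.0002
```

```bash
for i in 1 2; do python3 -m crank '[{"x":0,"y":0,"z":0.017,"roll":0},{"x":0,"y":0,"z":0,"roll":0}]' | grep -E "pos|force"; done
```

```text
tool_pos: [0.4716, 0.0437, 0.0663]
contact_force: [0.2, 0.9, -0.2]
tool_pos: [0.4716, 0.0437, 0.0653]
contact_force: [-0.4, -0.4, -0.1]
```

```bash
python3 -m crank '[{"x":0,"y":0,"z":0.017,"roll":0},{"x":0,"y":0,"z":0,"roll":0}]' | grep -E "pos|force"; python3 -m crank '[{"x":0,"y":0,"z":0.017,"roll":0},{"x":0,"y":0,"z":0,"roll":0}]' | grep -E "pos|force"
```

```text
tool_pos: [0.4716, 0.0437, 0.0642]
contact_force: [-0.4, -0.4, 0.6]
tool_pos: [0.4716, 0.0437, 0.0632]
contact_force: [-0.9, -0.8, 0.1]
```

```bash
python3 -m crank '[{"x":0,"y":0,"z":0.017,"roll":0},{"x":0,"y":0,"z":0,"roll":0}]' | grep -E "pos|force"; python3 -m crank '[{"x":0,"y":0,"z":0.017,"roll":0},{"x":0,"y":0,"z":0,"roll":0}]' | grep -E "pos|force"
```

```text
tool_pos: [0.4716, 0.0437, 0.0622]
contact_force: [-0.5, 0.6, -0.8]
tool_pos: [0.4716, 0.0437, 0.0612]
contact_force: [0.3, -0.5, 0.4]
```

```bash
python3 - <<'E'
from h import *
st(); d=snap("wrist","w2.png"); d=snap("scene","s2.png",(240,130,370,230),5)
E
```

```text
t 4.62 p [471.6  43.7  61.2] yaw_y -6.9 tilt 0.01 F [ 0.3 -0.5  0.4] op -0.1 q6 0.05
```

View pics/w2.png

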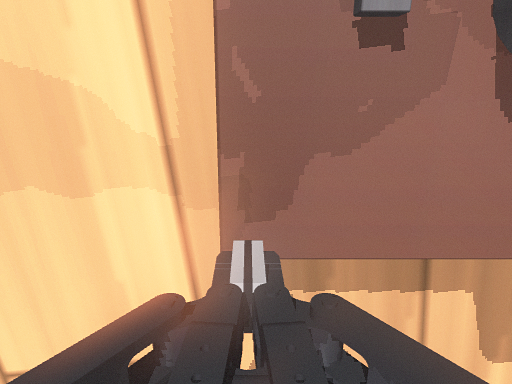

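View pics/s2.png

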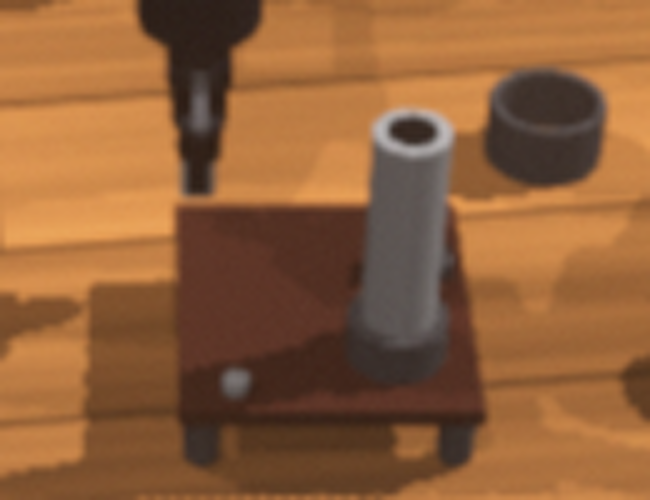

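```bash
python3 - <<'E'
from h import *
d=np.load("pics/w2.png.npy",allow_pickle=True).item()
K,R,t=cam(d); print(-R.T@t)
for z in (.075,.061,.05): print(z,proj(d,[.4716,.0437,z]))
for p in [(218,200),(218,100),(300,258),(500,258),(218,258)]: print(p,ray(d,p,.054))
d=ctrl.get_image("scene")
for z in (.075,.061,.05): print(z,(proj(d,[.4716,.0437,z])-[240,130])*5)
print((proj(d,[.456,.0303,.054])-[240,130])*5,(proj(d,[.4775,.207,.054])-[240,130])*5)
E
```

```text
[0.48142687 0.12390004 0.21506301]
0.075 [247.54311664 259.47251083]
0.061 [247.55956381 245.30183645]
0.05 [247.57080301 235.61828872]
(218, 200) [0.45944562 0.06707306 0.054     ]
(218, 100) [0.4666532  0.11534328 0.054     ]
(300, 258) [0.49803368 0.02918942 0.054     ]
(500, 258) [0.60398157 0.01635174 0.054     ]
(218, 258) [0.45457523 0.03445527 0.054     ]
0.075 [193.78549239 188.87119329]
0.061 [193.55939433 206.56671596]
0.05 [193.38359822 220.32536573]
[169.44817886 202.23515837] [448.15198735 201.59668491]
```

```bash
python3 -m crank '[{"x":0,"y":0,"z":0.017,"roll":0},{"x":0,"y":0,"z":0,"roll":0}]' | grep -E "pos|force"; python3 -m crank '[{"x":0,"y":0,"z":0.017,"roll":0},{"x":0,"y":0,"z":0,"roll":0}]' | grep -E "pos|force"
```

```text
tool_pos: [0.4716, 0.0437, 0.0601]
contact_force: [-0.0, -1.1, -0.1]
tool_pos: [0.4716, 0.0437, 0.0591]
contact_force: [0.1, 0.2, 1.0]
```

```bash
python3 -m crank '[{"x":0,"y":0,"z":0.017,"roll":0},{"x":0,"y":0,"z":0,"roll":0}]' | grep -E "pos|force"; python3 -m crank '[{"x":0,"y":0,"z":0.017,"roll":0},{"x":0,"y":0,"z":0,"roll":0}]' | grep -E "pos|force"
```

```text
tool_pos: [0.4716, 0.0437, 0.0581]
contact_force: [0.1, 0.7, 0.8]
tool_pos: [0.4716, 0.0437, 0.0571]
contact_force: [-0.1, 0.3, -0.0]
```

```bash
python3 - <<'E'
from h import *
st(); d=snap("wrist","w3.png",(150,180,350,320),4); d=snap("scene","s3.png",(250,140,330,200),8)
E
```

```text
t 5.78 p [471.6  43.7  57.1] yaw_y -6.9 tilt 0.01 F [-0.1  0.3 -0. ] op -0.1 q6 0.05
```

View pics/w3.png

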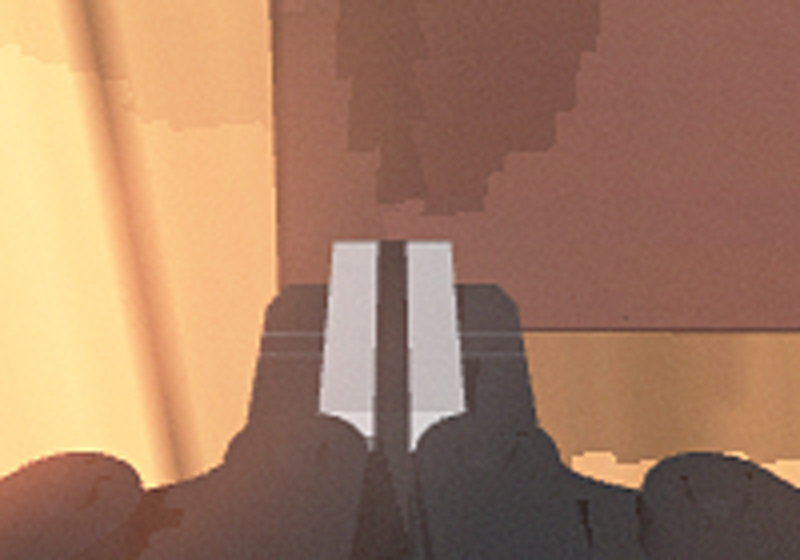

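View pics/s3.png

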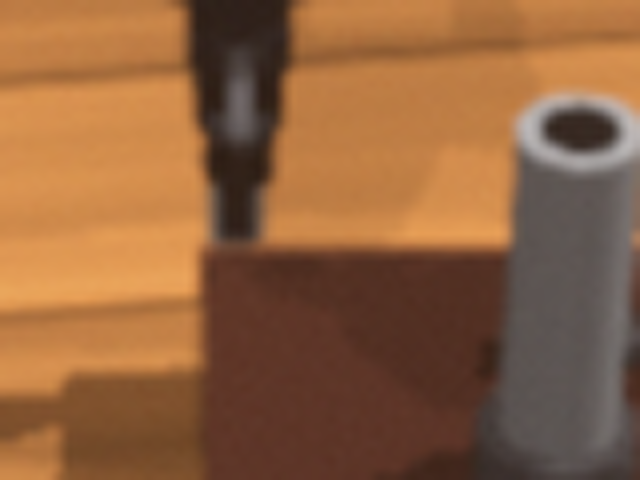

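```bash
python3 -m crank '[{"x":0,"y":0,"z":0.03,"roll":0},{"x":0,"y":0,"z":0.03,"roll":0},{"x":0,"y":0,"z":0,"roll":0}]' | grep -E "pos|force"; python3 - <<'E'
from h import *
st(); d=snap("wrist","w4.png",(150,180,350,320),4); d=snap("scene","s4.png",(250,140,330,200),8)
E
```

```text
tool_pos: [0.4715, 0.0437, 0.0533]
contact_force: [-0.5, -0.0, 0.2]
t 6.25 p [471.5  43.7  53.3] yaw_y -6.9 tilt 0.03 F [-0.5 -0.   0.2] op -0.1 q6 0.05
```

View pics/w4.png

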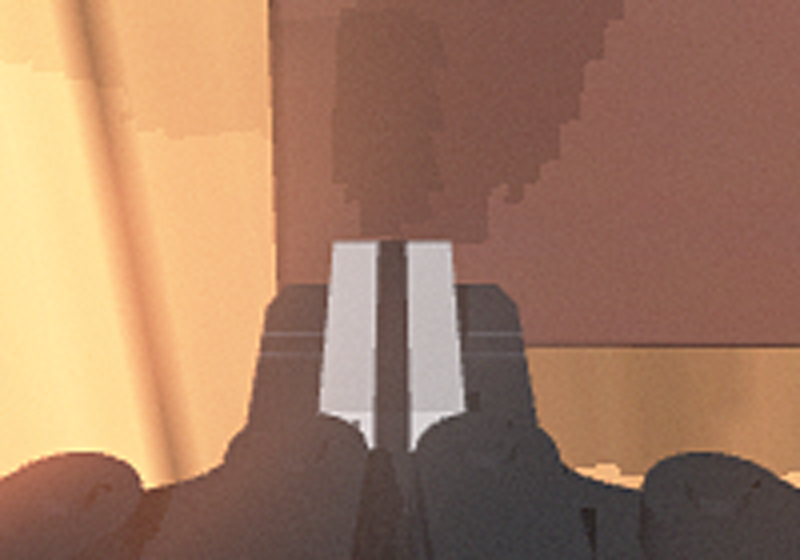

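```bash
python3 -m crank '[{"x":0,"y":0,"z":0.02,"roll":0},{"x":0,"y":0,"z":0.01,"roll":0}]' | grep -E "pos|force"; python3 -m crank '[{"x":0,"y":0,"z":0.02,"roll":0},{"x":0,"y":0,"z":0,"roll":0}]' | grep -E "pos|force"
```

```text
tool_pos: [0.4717, 0.0437, 0.0517]
contact_force: [0.4, -0.1, 1.2]
tool_pos: [0.4716, 0.0437, 0.0505]
contact_force: [-0.5, -0.3, -0.1]
```

```bash
python3 -m crank '[{"x":0,"y":0,"z":0.02,"roll":0},{"x":0,"y":0,"z":0,"roll":0}]' | grep -E "pos|force"; python3 -m crank '[{"x":0,"y":0,"z":0.02,"roll":0},{"x":0,"y":0,"z":0,"roll":0}]' | grep -E "pos|force"
```

```text
tool_pos: [0.4716, 0.0437, 0.0493]
contact_force: [0.3, 0.7, 0.3]
tool_pos: [0.4716, 0.0437, 0.0481]
contact_force: [0.2, -0.4, 0.3]
```

```bash
python3 - <<'E'
from h import *
st(); d=snap("wrist","w5.png"); d=snap("scene","s5.png",(250,140,330,200),8)
E
```

```text
t 7.35 p [471.6  43.7  48.1] yaw_y -6.9 tilt 0.02 F [ 0.2 -0.4  0.3] op -0.1 q6 0.05
```

View pics/w5.png

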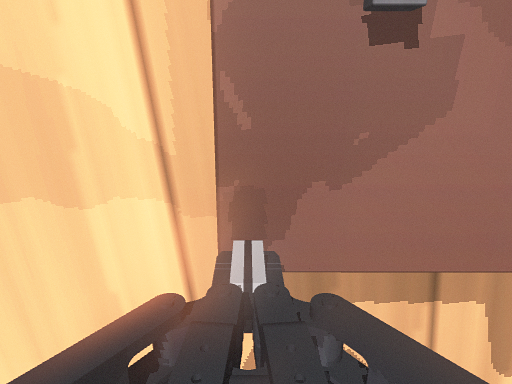

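View pics/s5.png

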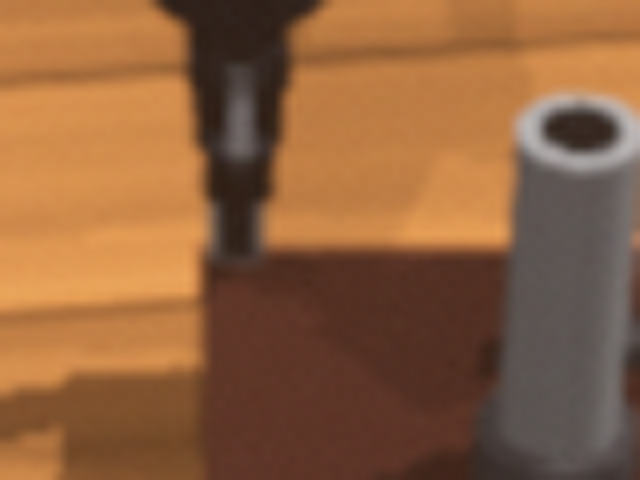

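```bash
python3 - <<'E'
from h import *
d=np.load("pics/w5.png.npy",allow_pickle=True).item()
K,R,t=cam(d); print(K[1,2],-R.T@t,R[2])
for z in (.054,.042): print(ray(d,(300,270),z),ray(d,(500,270),z))
for z in (.07,.06,.05,.037): print(z,proj(d,[.4716+.0013,.0437+.011,z]),proj(d,[.4716,.0437,z]))
E
python3 -m crank '[{"x":0,"y":0,"z":0.02,"roll":0},{"x":0,"y":0,"z":0,"roll":0}]' | grep -E "pos|force"; python3 -m crank '[{"x":0,"y":0,"z":0.02,"roll":0},{"x":0,"y":0,"z":0,"roll":0}]' | grep -E "pos|force"
```

```text
189.48682446759537 [0.48141748 0.12390046 0.20196826] [-0.03848345 -0.31278949 -0.94904255]
[0.49618238 0.03017117 0.054     ] [0.59474915 0.01823186 0.054     ]
[0.49737979 0.02256987 0.042     ] [0.60394017 0.0096623  0.042     ]
0.07 [247.47905397 246.36144046] [247.56213556 268.80393654]
0.06 [247.49643476 236.06663612] [247.5742157  257.40391813]
0.05 [247.51183054 226.94756773] [247.58494459 247.27907551]
0.037 [247.52939805 216.54216571] [247.59721959 235.69516441]
tool_pos: [0.4716, 0.0437, 0.0469]
contact_force: [-0.3, -0.1, -0.1]
tool_pos: [0.4716, 0.0437, 0.0457]
contact_force: [-0.1, 0.5, -0.1]
```

```bash
python3 -m crank '[{"x":0,"y":0,"z":0.02,"roll":0},{"x":0,"y":0,"z":0.02,"roll":0},{"x":0,"y":0,"z":0,"roll":0}]' | grep -E "pos|force"; python3 -m crank '[{"x":0,"y":0,"z":0.02,"roll":0},{"x":0,"y":0,"z":0,"roll":0}]' | grep -E "pos|force"
```

```text
tool_pos: [0.4716, 0.0437, 0.0432]
contact_force: [-0.3, -0.4, 1.2]
tool_pos: [0.4716, 0.0437, 0.0421]
contact_force: [0.9, -0.2, -0.4]
```

```bash
python3 -m crank '[{"x":0,"y":0,"z":0.02,"roll":0},{"x":0,"y":0,"z":0,"roll":0}]' | grep -E "pos|force"; python3 -m crank '[{"x":0,"y":0,"z":0.02,"roll":0},{"x":0,"y":0,"z":0,"roll":0}]' | grep -E "pos|force"
```

```text
tool_pos: [0.4716, 0.0437, 0.0409]
contact_force: [0.1, 1.1, -0.6]
tool_pos: [0.4718, 0.0436, 0.0404]
contact_force: [-2.4, -1.4, 4.6]
```

```bash
python3 -m crank '[{"x":0,"y":0,"z":0.02,"roll":0},{"x":0,"y":0,"z":0,"roll":0}]' | grep -E "pos|force"; python3 -m crank '[{"x":0,"y":0,"z":0.02,"roll":0},{"x":0,"y":0,"z":0,"roll":0}]' | grep -E "pos|force"
```

```text
tool_pos: [0.4715, 0.0434, 0.0395]
contact_force: [-5.6, -1.5, 8.0]
tool_pos: [0.4713, 0.0431, 0.0383]
contact_force: [-6.3, -2.4, 8.3]
```

```bash
python3 -m crank '[{"x":-0.015,"y":-0.025,"z":0.02,"roll":0},{"x":0,"y":0,"z":0,"roll":0}]' | grep -E "pos|force"; python3 -m crank '[{"x":-0.007,"y":-0.01,"z":0.02,"roll":0},{"x":0,"y":0,"z":0,"roll":0}]' | grep -E "pos|force"
```

```text
tool_pos: [0.471, 0.0428, 0.0375]
contact_force: [-2.0, -0.0, 7.3]
tool_pos: [0.4706, 0.0425, 0.0363]
contact_force: [-1.4, -0.4, 5.8]
```

```bash
python3 -m crank '[{"x":-0.007,"y":-0.008,"z":0.02,"roll":0},{"x":0,"y":0,"z":0,"roll":0}]' | grep -E "pos|force"; python3 -m crank '[{"x":-0.007,"y":-0.008,"z":0.02,"roll":0},{"x":0,"y":0,"z":0,"roll":0}]' | grep -E "pos|force"
```

```text
tool_pos: [0.4702, 0.0421, 0.0352]
contact_force: [-1.5, 0.4, 6.2]
tool_pos: [0.4697, 0.0417, 0.034]
contact_force: [-0.4, -1.2, 5.8]
```

```bash
python3 -m crank '[{"x":-0.007,"y":-0.008,"z":0.02,"roll":0},{"x":0,"y":0,"z":0,"roll":0}]' | grep -E "pos|force"; python3 -m crank '[{"x":-0.007,"y":-0.008,"z":0.02,"roll":0},{"x":0,"y":0,"z":0,"roll":0}]' | grep -E "pos|force"
```

```text
tool_pos: [0.4693, 0.0414, 0.0328]
contact_force: [-1.1, 0.1, 5.2]
tool_pos: [0.4689, 0.041, 0.0315]
contact_force: [0.7, 0.5, 5.6]
```

```bash
python3 -m crank '[{"x":-0.007,"y":-0.008,"z":0.02,"roll":0},{"x":0,"y":0,"z":0,"roll":0}]' | grep -E "pos|force"; python3 -m crank '[{"x":-0.007,"y":-0.008,"z":0.017,"roll":0},{"x":0,"y":0,"z":0,"roll":0}]' | grep -E "pos|force"
```

```text
tool_pos: [0.4683, 0.0407, 0.03]
contact_force: [2.4, -0.2, 3.7]
tool_pos: [0.4669, 0.0403, 0.0284]
contact_force: [2.7, -0.5, 3.5]
```

```bash
python3 -m crank '[{"x":-0.007,"y":0,"z":0.015,"roll":0},{"x":0,"y":0,"z":0,"roll":0}]' | grep -E "pos|force"; python3 -m crank '[{"x":-0.007,"y":-0.002,"z":0.015,"roll":0},{"x":0,"y":0,"z":0,"roll":0}]' | grep -E "pos|force"
```

```text
tool_pos: [0.4671, 0.0402, 0.0281]
contact_force: [1.1, 0.5, 8.5]
tool_pos: [0.4672, 0.0401, 0.0279]
contact_force: [0.0, 1.4, 11.9]
```

```bash
python3 -m crank '[{"x":-0.007,"y":-0.002,"z":0.015,"roll":0},{"x":0,"y":0,"z":0,"roll":0}]' | grep -E "pos|force"
```

```text
tool_pos: [0.4672, 0.0401, 0.0277]
contact_force: [-2.5, 2.7, 16.6]
```

```bash
python3 -m crank '[{"x":0.02,"y":0.01,"z":-0.03,"roll":0},{"x":0.015,"y":0.015,"z":-0.04,"roll":0},{"x":0.015,"y":0.015,"z":-0.04,"roll":0},{"x":0.01,"y":0.015,"z":-0.04,"roll":0},{"x":0.01,"y":0.015,"z":-0.04,"roll":0},{"x":0,"y":0.0,"z":-0.05,"roll":0},{"x":0,"y":0,"z":-0.1,"roll":0},{"x":0,"y":0,"z":-0.3,"roll":0},{"x":0,"y":0,"z":-0.6,"roll":0}]' 
python3 - <<'E'
from h import *
d=snap("top","t2.png"); st()
hsv=cv2.cvtColor(d["bgr"],cv2.COLOR_BGR2HSV); H,S,V=[hsv[:,:,i].astype(int) for i in range(3)]
m=((H<11)|(H>172))&(S>50)&(V<135); m[:, :180]=0; m[:,245:]=0;m[:150]=0;m[225:]=0
print([r for r in rect(m,d,0.054,minA=100)])
# plan to flat1 tail pregrasp; flat1 (455.5,-201.5), axis 77 deg; grip 36 mm behind centre
a=np.radians(77); u=np.array([np.cos(a),np.sin(a)]); g=np.array([.4555,-.2015])-.034*u; print(g)
plan(g[0],g[1],.07,-13,5)
E
```

```text
t: 13.45
tool_pos: [0.4683, 0.043, 0.0986]
tool_rot: [-2.347, -2.082, 0.006]
contact_force: [0.8, 0.5, 0.5]
opening: 0.0001
t 13.50 p [472.7  42.8 105.4] yaw_y -6.8 tilt 0.31 F [3.4 0.6 3.2] op 0.2 q6 0.05
[(216, 191, 544.5, 94.6, 233.8, 201.1, -7.0)]
[ 0.44785166 -0.23462858]
t 13.50 p [472.7  42.8 105.4] yaw_y -6.8 tilt 0.31 F [3.4 0.6 3.2] op 0.2 q6 0.05
x -0.93 y 0.03 z 0.12 roll 0.18
x -0.93 y 0.05 z 0.12 roll 0.18
x -0.93 y 0.07 z 0.12 roll 0.18
x -0.92 y 0.09 z 0.12 roll 0.18
x -0.92 y 0.11 z 0.12 roll 0.18
```

```bash
python3 -m crank '[{"x":-0.93,"y":0.03,"z":0.0,"roll":0.18},{"x":-0.93,"y":0.05,"z":0,"roll":0.18},{"x":-0.93,"y":0.07,"z":0.1,"roll":0.18},{"x":-0.92,"y":0.09,"z":0.1,"roll":0.18},{"x":-0.92,"y":0.11,"z":0.2,"roll":0.18},{"x":0,"y":0,"z":0.2,"roll":0}]' 0.45 20
python3 - <<'E'
from h import *
d=snap("wrist","w6.png"); st()
hsv=cv2.cvtColor(d["bgr"],cv2.COLOR_BGR2HSV); H,S,V=[hsv[:,:,i].astype(int) for i in range(3)]
print(rect((S<40)&(V>140),d,0.005,minA=300))
E
```

```text
t: 14.25
tool_pos: [0.4459, -0.2379, 0.0642]
tool_rot: [2.463, 1.948, -0.0]
contact_force: [-0.6, 0.4, 0.6]
opening: 0.047
t 14.30 p [ 444.8 -235.2   61.9] yaw_y -13.2 tilt 0.19 F [-0.9 -0.7 -1.7] op 46.8 q6 -0.40
[(319, 268, 484.6, -298.4, 46.0, 11.1, -87.0), (248, 140, 455.2, -200.8, 98.8, 35.3, 78.1), (455, 78, 583.5, -192.7, 91.7, 35.5, 78.7)]
```

View pics/w6.png

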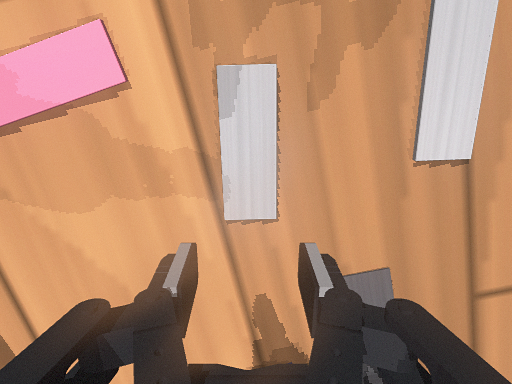

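View pics/t2.png

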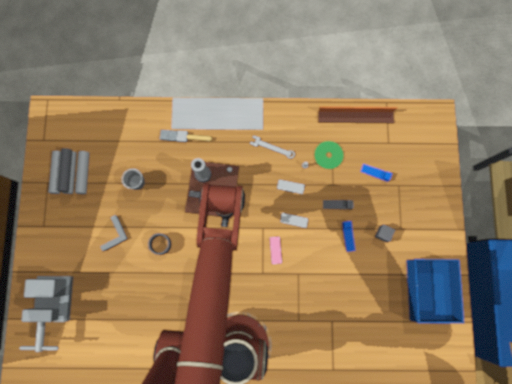

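```bash
python3 - <<'E'
from h import *
go(.4483,-.2342,.004,-12)
E
python3 -m crank '[{"x":0,"y":0.05,"z":0.5,"roll":-0.17},{"x":0,"y":0,"z":0.3,"roll":0},{"x":0,"y":0,"z":0.1,"roll":0},{"x":0,"y":0,"z":0,"roll":0}]'
python3 - <<'E'
from h import *
d=snap("wrist","w7.png"); st();snap("scene","s7.png",(170,160,260,240),7)
E
```

```text
t 14.30 p [ 444.8 -235.2   61.9] yaw_y -13.2 tilt 0.19 F [-0.9 -0.7 -1.7] op 46.8 q6 -0.40
roll units -0.18 (1.2 deg world) shift units [0.026 0.057 0.964]
t: 14.8
tool_pos: [0.4492, -0.2348, 0.0096]
tool_rot: [-2.438, -1.98, 0.0]
contact_force: [1.4, -0.0, 0.8]
opening: 0.0469
t 14.85 p [ 449.6 -235.2   10.2] yaw_y -11.8 tilt 0.04 F [ 0.4 -0.3  0.3] op 47.3 q6 -0.42
```

View pics/w7.png

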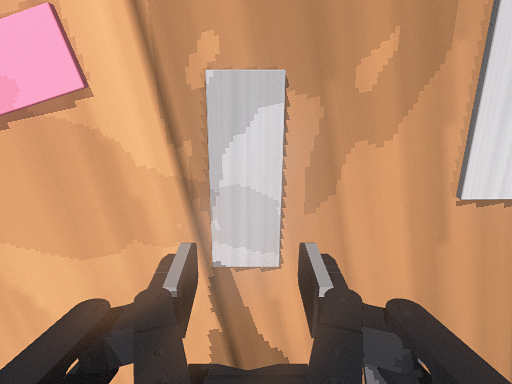

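View pics/s7.png

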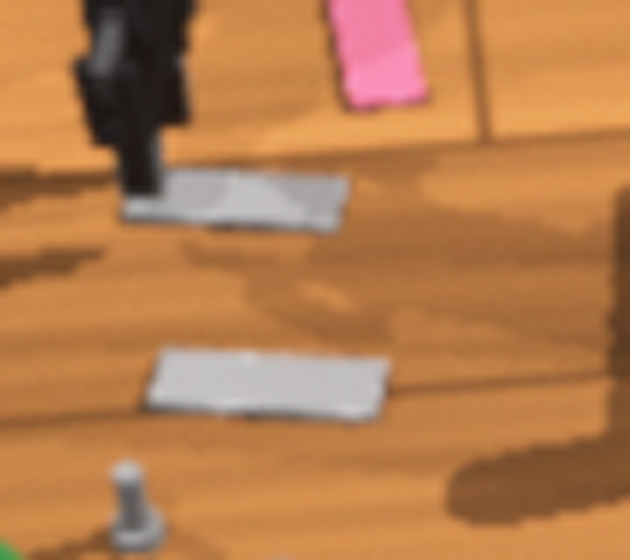

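```bash
python3 -m crank '[{"x":0,"y":-0.01,"z":0.17,"roll":0},{"x":0,"y":0,"z":0.1,"roll":0},{"x":0,"y":0,"z":0,"roll":0}]'|grep -E "pos|force"
python3 -m crank '[{"x":0,"y":0,"z":0.03,"roll":0},{"x":0,"y":0,"z":0,"roll":0}]'|grep -E "pos|force"
```

```text
tool_pos: [0.448, -0.2349, -0.0074]
contact_force: [-0.2, -0.6, -0.4]
tool_pos: [0.4486, -0.2354, -0.0083]
contact_force: [0.7, -0.3, -0.3]
```

```bash
python3 -m crank '[{"x":0,"y":0,"z":0.03,"roll":0},{"x":0,"y":0,"z":0,"roll":0}]'|grep -E "pos|force"
python3 -m crank '[{"x":0,"y":0,"z":0.03,"roll":0},{"x":0,"y":0,"z":0,"roll":0}]'|grep -E "pos|force"
```

```text
tool_pos: [0.4486, -0.2353, -0.0102]
contact_force: [0.1, 0.2, 0.2]
tool_pos: [0.4485, -0.2352, -0.0121]
contact_force: [0.5, -0.9, 0.5]
```

```bash
python3 -m crank '[{"x":0,"y":0,"z":0.025,"roll":0},{"x":0,"y":0,"z":0,"roll":0}]'|grep -E "pos|force"
python3 -m crank '[{"x":0,"y":0,"z":0.025,"roll":0},{"x":0,"y":0,"z":0,"roll":0}]'|grep -E "pos|force"
python3 - <<'E'
from h import *
d=snap("wrist","w8.png"); st();snap("scene","s8.png",(170,160,260,240),7)
E
```

```text
tool_pos: [0.4485, -0.2352, -0.0136]
contact_force: [0.7, -0.2, 0.0]
tool_pos: [0.4485, -0.2352, -0.0151]
contact_force: [0.8, -0.2, -0.6]
t 16.57 p [ 448.6 -235.3  -15. ] yaw_y -11.9 tilt 0.01 F [0.2 0.9 0.6] op 46.7 q6 -0.42
```

View pics/w8.png

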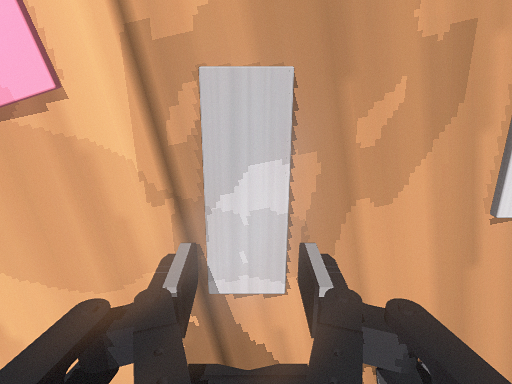

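View pics/s8.png

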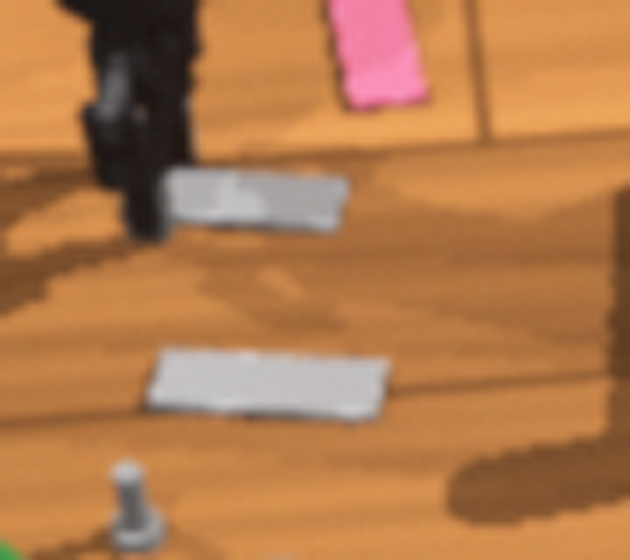

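```bash
python3 -m crank '[{"x":0,"y":0,"z":0.017,"roll":0},{"x":0,"y":0,"z":0,"roll":0}]'|grep -E "pos|force"
python3 -m crank '[{"x":0,"y":0,"z":0.017,"roll":0},{"x":0,"y":0,"z":0,"roll":0}]'|grep -E "pos|force"
```

```text
tool_pos: [0.4488, -0.2354, -0.0152]
contact_force: [-2.1, 1.6, 5.7]
tool_pos: [0.4488, -0.2355, -0.0152]
contact_force: [-5.1, 4.0, 13.4]
```

```bash
python3 -m crank '[{"x":0,"y":0,"z":0.017,"roll":0},{"x":0,"y":0,"z":0,"roll":0}]'|grep -E "pos|force"
python3 -m crank '[{"x":0,"y":0,"z":0.017,"roll":0},{"x":0,"y":0,"z":0,"roll":0}]'|grep -E "pos|force"
```

```text
tool_pos: [0.4489, -0.2355, -0.0153]
contact_force: [-9.1, 5.9, 20.8]
tool_pos: [0.4489, -0.2355, -0.0153]
contact_force: [-12.6, 7.7, 27.6]
```

```bash
python3 -m crank '[{"x":0,"y":0,"z":-0.11,"roll":0},{"x":0,"y":0,"z":0,"roll":0}]'|grep -E "pos|force"
python3 -m crank '[{"x":0,"y":0,"z":0,"roll":0},{"x":0,"y":0,"z":0,"roll":0},{"x":0,"y":0,"z":0,"roll":0}]' 0.9 30
python3 - <<'E'
from h import *
d=snap("wrist","w9.png"); st()
E
```

```text
tool_pos: [0.4491, -0.2356, -0.0119]
contact_force: [-0.6, 0.1, 0.0]
t: 18.25
tool_pos: [0.4486, -0.2353, -0.0125]
tool_rot: [-2.439, -1.98, 0.0]
contact_force: [-0.1, 0.6, 4.0]
opening: 0.0348
t 18.30 p [ 448.6 -235.3  -12.4] yaw_y -11.9 tilt 0.01 F [-0.5  0.1  3.2] op 34.5 q6 -0.42
```

View pics/w9.png

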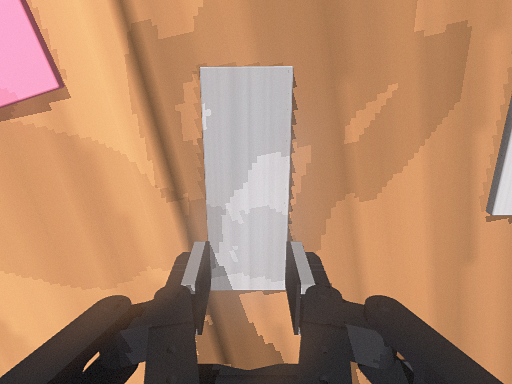

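```bash
python3 -m crank '[{"x":0,"y":0,"z":-0.07,"roll":0},{"x":0,"y":0,"z":0,"roll":0}]'|grep -E "pos|force|open"
python3 - <<'E'
from h import *
plan(.4575,-.080,-.009,-6.9,5)
E
```

```text
tool_pos: [0.4484, -0.2352, -0.0084]
contact_force: [-0.3, -0.0, -1.5]
opening: 0.0346
t 18.55 p [ 448.4 -235.2   -8.4] yaw_y -11.9 tilt 0.01 F [-0.3 -0.  -1.5] op 34.6 q6 -0.42
x 0.51 y -0.08 z 0.00 roll -0.14
x 0.51 y -0.07 z 0.00 roll -0.14
x 0.51 y -0.06 z 0.00 roll -0.14
x 0.52 y -0.05 z 0.00 roll -0.14
x 0.52 y -0.04 z 0.00 roll -0.14
```

```bash
python3 -m crank '[{"x":0.3,"y":-0.05,"z":0,"roll":-0.14},{"x":0.5,"y":-0.08,"z":0,"roll":-0.14},{"x":0.6,"y":-0.07,"z":0,"roll":-0.14},{"x":0.5,"y":-0.05,"z":0,"roll":-0.14},{"x":0.4,"y":-0.03,"z":0,"roll":-0.17},{"x":0.25,"y":-0.02,"z":0,"roll":0},{"x":0,"y":0,"z":0,"roll":0}]'|grep -E "pos|force|open"
python3 - <<'E'
from h import *
d=snap("wrist","w10.png"); st()
F=(.4725,.044,.054); print(proj(d,F))
hsv=cv2.cvtColor(d["bgr"],cv2.COLOR_BGR2HSV); H,S,V=[hsv[:,:,i].astype(int) for i in range(3)]
m=((S<40)&(V>140)).astype(np.uint8); m[245:]=0
print(rect(m,d,0.009,minA=600))
m=((H<11)|(H>170))&(S>70)&(V<170)
m=cv2.morphologyEx(m.astype(np.uint8),cv2.MORPH_OPEN,np.ones((5,5)))
cs,_=cv2.findContours(m,0,1)
for c in cs:
    if cv2.contourArea(c)>3000:
        for p in cv2.approxPolyDP(c,6,True)[:,0]: print(p,ray(d,p,.054)[:2])
E
```

```text
tool_pos: [0.4559, -0.0803, -0.0085]
contact_force: [-0.4, -0.2, -0.9]
opening: 0.0347
t 19.48 p [456.2 -81.1  -8.3] yaw_y -6.8 tilt 0.02 F [ 0.6 -0.3 -0.8] op 34.3 q6 -0.22
[ 255.32334724 -143.60028774]
[(243, 165, 461.2, -33.5, 74.5, 35.2, 83.5)]
```

View pics/w10.png

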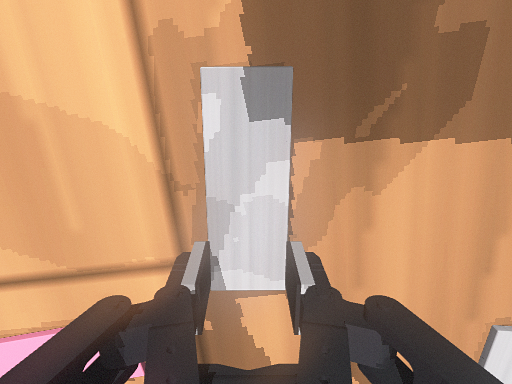

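```bash
python3 - <<'E'
from h import *
go(.4674,.0017,-.0118,-6.9)
E
```

```text
t 19.48 p [456.2 -81.1  -8.3] yaw_y -6.8 tilt 0.02 F [ 0.6 -0.3 -0.8] op 34.3 q6 -0.22
roll units 0.02 (-0.1 deg world) shift units [1.392 0.02  0.058]
```

```bash
python3 -m crank '[{"x":0.1,"y":0.02,"z":0.03,"roll":0},{"x":0.2,"y":0,"z":0.015,"roll":0},{"x":0.2,"y":0,"z":0,"roll":0},{"x":0.2,"y":0,"z":0,"roll":0},{"x":0,"y":0,"z":0,"roll":0}]'|grep -E "pos|force|open"
python3 -m crank '[{"x":0.2,"y":0,"z":0.01,"roll":0},{"x":0.2,"y":0,"z":0,"roll":0},{"x":0.2,"y":0,"z":0,"roll":0},{"x":0.09,"y":0,"z":0,"roll":0},{"x":0,"y":0,"z":0,"roll":0}]'
python3 - <<'E'
from h import *
go(.4674,.0017,-.0118,-6.9)
d=snap("wrist","w11.png"); snap("scene","s11.png",(240,130,350,230),6)
E
```

```text
tool_pos: [0.4625, -0.0389, -0.011]
contact_force: [0.2, 0.3, -0.8]
opening: 0.0347
t: 20.72
tool_pos: [0.4675, 0.0017, -0.0115]
tool_rot: [2.349, 2.086, -0.0]
contact_force: [0.0, -0.1, -0.2]
opening: 0.0346
t 20.73 p [467.5   1.7 -11.5] yaw_y -6.8 tilt 0.01 F [ 0.  -0.1 -0.2] op 34.6 q6 -0.04
roll units 0.01 (-0.1 deg world) shift units [-0.    -0.001  0.005]
```

View pics/w11.png

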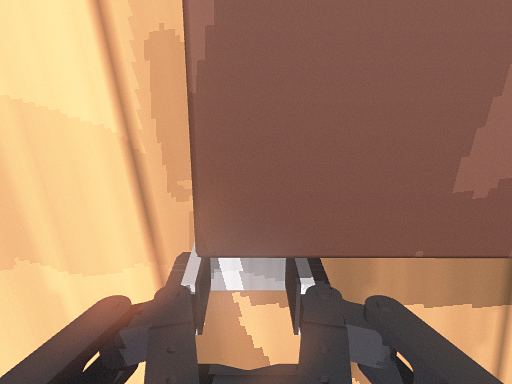

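View pics/s11.png

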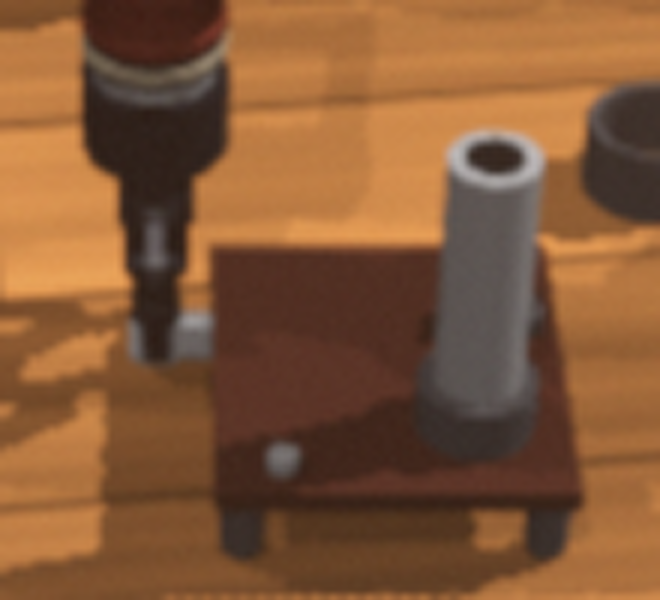

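```bash
python3 - <<'E'
from h import *
d=np.load("pics/w11.png.npy",allow_pickle=True).item()
for p in [(197,257),(350,257),(500,257),(184,20),(191,150)]: print(p,ray(d,p,.054)[:2],ray(d,p,.042)[:2])
# tail of flat
for p in [(213,290),(285,290)]: print(p,ray(d,p,.005)[:2])
E
```

```text
(197, 257) [0.45646375 0.03390094] [0.45364912 0.02737707]
(350, 257) [0.50091534 0.02855226] [0.50413672 0.0213021 ]
(500, 257) [0.54448144 0.02331013] [0.55361859 0.01534815]
(184, 20) [0.46385481 0.09618454] [0.4620438  0.09811806]
(191, 150) [0.46017382 0.0654575 ] [0.45786298 0.06321864]
(213, 290) [ 0.44954207 -0.01095315]
(285, 290) [ 0.48322118 -0.01500424]
```

```bash
python3 -m crank '[{"x":0,"y":0,"z":0,"roll":0},{"x":0,"y":0,"z":0,"roll":0},{"x":0,"y":0,"z":-0.2,"roll":0},{"x":-0.1,"y":0,"z":-0.6,"roll":0},{"x":-0.5,"y":0,"z":-0.9,"roll":0}]' 0.45
python3 - <<'E'
from h import *
plan(.5156,-.40,.09,0,8)
E
```

```text
t: 21.45
tool_pos: [0.4618, -0.0339, 0.0908]
tool_rot: [-2.346, -2.086, 0.003]
contact_force: [0.5, 0.0, 0.4]
opening: 0.0473
t 21.45 p [461.8 -33.9  90.8] yaw_y -6.7 tilt 0.18 F [0.5 0.  0.4] op 47.3 q6 -0.12
x -0.74 y 0.20 z 0.00 roll -0.12
x -0.75 y 0.19 z 0.00 roll -0.12
x -0.75 y 0.18 z 0.00 roll -0.12
x -0.75 y 0.17 z 0.00 roll -0.12
x -0.75 y 0.16 z 0.00 roll -0.12
x -0.76 y 0.15 z 0.00 roll -0.12
x -0.76 y 0.13 z 0.00 roll -0.12
x -0.76 y 0.12 z 0.00 roll -0.12
```

```bash
python3 -m crank '[{"x":-0.74,"y":0.20,"z":0,"roll":-0.12},{"x":-0.75,"y":0.19,"z":0,"roll":-0.12},{"x":-0.75,"y":0.18,"z":0,"roll":-0.12},{"x":-0.75,"y":0.17,"z":0,"roll":-0.12},{"x":-0.75,"y":0.16,"z":0,"roll":-0.12},{"x":-0.76,"y":0.15,"z":0,"roll":-0.12},{"x":-0.76,"y":0.13,"z":0,"roll":-0.12},{"x":-0.76,"y":0.12,"z":0,"roll":-0.12},{"x":0,"y":0,"z":0,"roll":0}]'
python3 - <<'E'
from h import *
st()
d=snap("wrist","w12.png")
hsv=cv2.cvtColor(d["bgr"],cv2.COLOR_BGR2HSV); H,S,V=[hsv[:,:,i].astype(int) for i in range(3)]
m=((S<45)&(V<150)&(V>60)).astype(np.uint8); m[250:]=0
print(rect(m,d,0.006,minA=600))
d=snap("top","t3.png",(170,130,400,270),3.4)
E
```

```text
t: 22.58
tool_pos: [0.5162, -0.4037, 0.0917]
tool_rot: [2.228, 2.212, -0.0]
contact_force: [0.1, 0.9, 0.1]
opening: 0.047
t 22.57 p [ 516.2 -403.7   91.7] yaw_y -0.4 tilt 0.12 F [0.1 0.9 0.1] op 47.0 q6 -0.77
[(253, 208, 516.9, -419.1, 29.4, 24.4, -0.5), (248, 121, 517.1, -361.7, 98.1, 33.6, 89.0)]
```

View pics/w12.png

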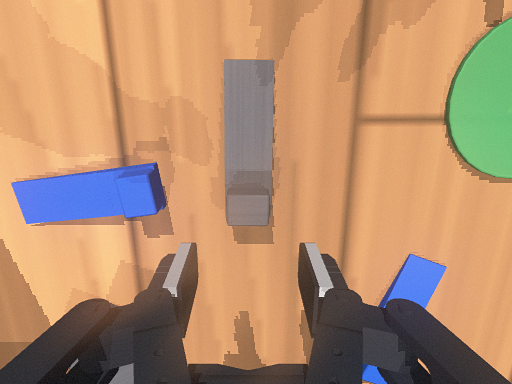

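View pics/t3.png

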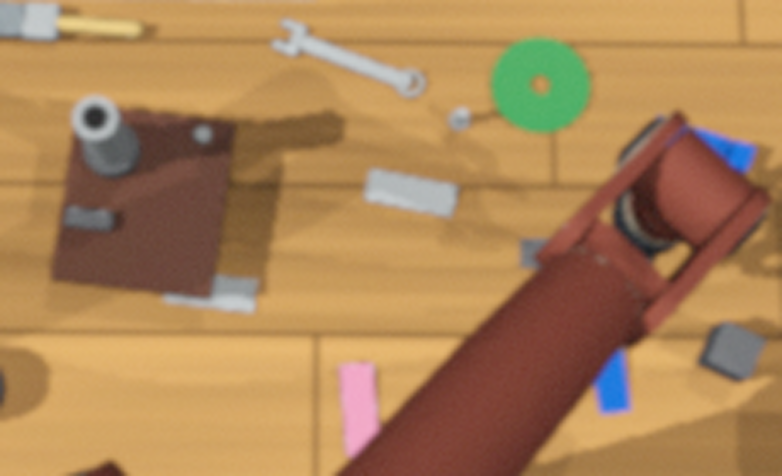

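```bash
python3 - <<'E'
from h import *
d=np.load("pics/w12.png.npy",allow_pickle=True).item()
for p,z in [((224,60),.0015),((273,60),.0015),((228,225),.0),((269,225),.0),((228,187),.026),((272,187),.026)]: print(p,z,ray(d,p,z)[:2])
E
```

```text
(224, 60) 0.0015 [ 0.50122773 -0.31245114]
(273, 60) 0.0015 [ 0.53406211 -0.31274128]
(228, 225) 0.0 [ 0.50053854 -0.4338958 ]
(269, 225) 0.0 [ 0.53281296 -0.43419759]
(228, 187) 0.026 [ 0.50301034 -0.39398752]
(272, 187) 0.026 [ 0.53282769 -0.39426236]
```

```bash
python3 - <<'E'
from h import *
go(.5168,-.4126,0.0,-.5)
E
python3 -m crank '[{"x":-0.15,"y":0.01,"z":0.5,"roll":0},{"x":0,"y":0,"z":0.5,"roll":0},{"x":0,"y":0,"z":0.3,"roll":0},{"x":0,"y":0,"z":0.1,"roll":0},{"x":0,"y":0,"z":0,"roll":0}]'
python3 - <<'E'
from h import *
go(.5168,-.4126,0.0,-.5)
d=snap("wrist","w13.png");d=snap("scene","s13.png",(110,150,200,230),7)
E
```

```text
t 22.68 p [ 515.9 -400.5   91. ] yaw_y -0.3 tilt 0.02 F [ 0.7 -0.7  0.5] op 47.1 q6 -0.77
roll units 0.03 (-0.2 deg world) shift units [-0.202  0.016  1.516]
t: 23.3
tool_pos: [0.5169, -0.4092, 0.007]
tool_rot: [2.226, 2.217, 0.0]
contact_force: [-1.4, -0.7, -0.1]
opening: 0.047
t 23.30 p [ 516.9 -409.2    7. ] yaw_y -0.2 tilt 0.02 F [-1.4 -0.7 -0.1] op 47.0 q6 -0.78
roll units 0.04 (-0.3 deg world) shift units [-0.057 -0.001  0.116]
```

View pics/w13.png

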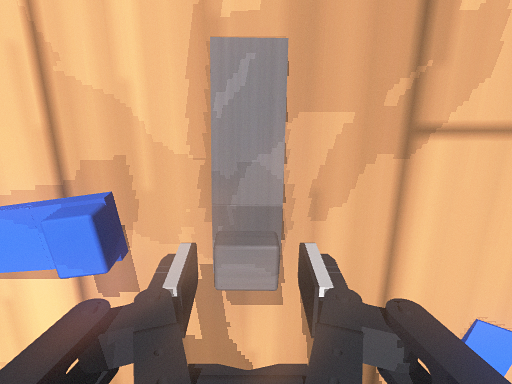

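View pics/s13.png

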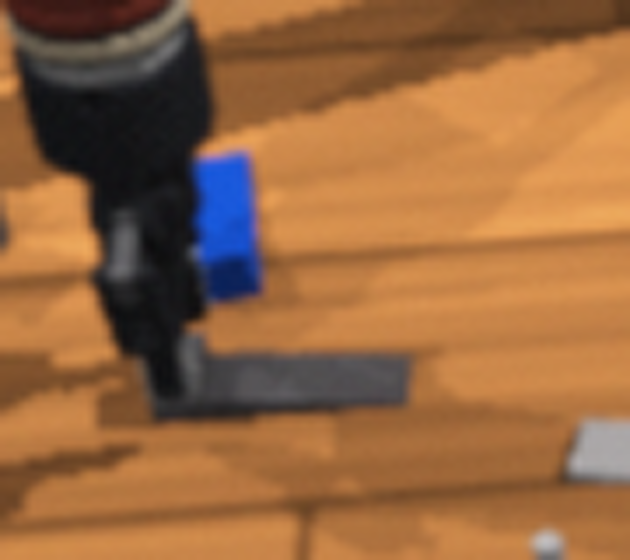

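```bash
python3 -m crank '[{"x":-0.05,"y":0,"z":0.1,"roll":0.04},{"x":0,"y":0,"z":0,"roll":0}]' |grep -E "pos|force"
python3 -m crank '[{"x":0,"y":0,"z":0,"roll":0},{"x":0,"y":0,"z":0,"roll":0},{"x":0,"y":0,"z":0,"roll":0},{"x":0,"y":0,"z":0,"roll":0}]' 0.9 30
python3 -m crank '[{"x":0,"y":0,"z":-0.15,"roll":0},{"x":0,"y":0,"z":-0.1,"roll":0},{"x":0,"y":0,"z":0,"roll":0}]' 
python3 - <<'E'
from h import *
st()
d=snap("wrist","w14.png");d=snap("scene","s14.png",(110,150,200,230),7)
E
```

```text
tool_pos: [0.5165, -0.4126, 0.0004]
contact_force: [1.0, 0.4, 0.2]
t: 24.15
tool_pos: [0.5167, -0.4126, 0.0007]
tool_rot: [2.231, 2.211, -0.0]
contact_force: [0.7, -1.3, 0.4]
opening: 0.0289
t: 24.52
tool_pos: [0.517, -0.4128, 0.0165]
tool_rot: [2.23, 2.21, 0.0]
contact_force: [-0.1, 0.1, -1.6]
opening: 0.0294
t 24.52 p [ 517.  -412.8   16.5] yaw_y -0.5 tilt 0.09 F [-0.1  0.1 -1.6] op 29.4 q6 -0.78
```

View pics/w14.png

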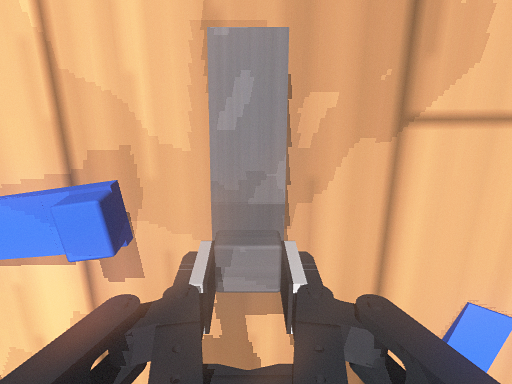

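View pics/s14.png

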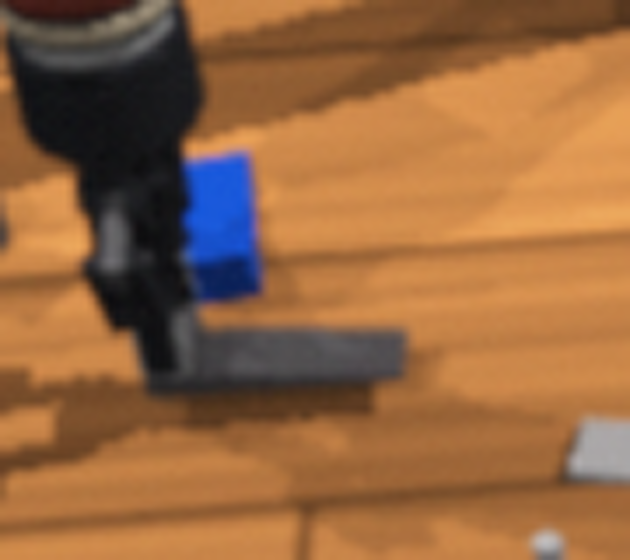

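```bash
python3 - <<'E'
from h import *
plan(.4599,-.0632,.0165,-6.9,8)
E
```

```text
t 24.62 p [ 516.5 -412.3   15.5] yaw_y -0.5 tilt 0.00 F [-0.5  0.5 -2.5] op 29.0 q6 -0.78
x 0.73 y -0.12 z -0.00 roll 0.12
x 0.72 y -0.13 z -0.00 roll 0.12
x 0.72 y -0.14 z -0.00 roll 0.12
x 0.72 y -0.15 z -0.00 roll 0.12
x 0.72 y -0.16 z -0.00 roll 0.12
x 0.72 y -0.17 z -0.00 roll 0.12
x 0.71 y -0.18 z -0.00 roll 0.12
x 0.71 y -0.19 z -0.00 roll 0.12
```

```bash
python3 -m crank '[{"x":0.4,"y":-0.07,"z":0,"roll":0.12},{"x":0.7,"y":-0.13,"z":0,"roll":0.12},{"x":0.8,"y":-0.15,"z":0,"roll":0.12},{"x":0.8,"y":-0.16,"z":0,"roll":0.12},{"x":0.8,"y":-0.17,"z":0,"roll":0.12},{"x":0.75,"y":-0.17,"z":0,"roll":0.12},{"x":0.7,"y":-0.17,"z":0,"roll":0.12},{"x":0.5,"y":-0.13,"z":0,"roll":0.12},{"x":0.25,"y":-0.08,"z":0,"roll":0},{"x":0,"y":0,"z":0,"roll":0}]' 
python3 - <<'E'
from h import *
go(.4599,-.0632,.0065,-6.9)
d=snap("wrist","w15.png");d=snap("scene","s15.png",(210,130,330,220),6)
E
```

```text
t: 25.88
tool_pos: [0.4644, -0.0659, 0.0154]
tool_rot: [2.353, 2.081, -0.001]
contact_force: [0.8, 0.6, -1.7]
opening: 0.0294
t 25.88 p [464.4 -65.9  15.4] yaw_y -7.0 tilt 0.02 F [ 0.8  0.6 -1.7] op 29.4 q6 -0.18
roll units -0.02 (0.1 deg world) shift units [ 0.036 -0.079  0.148]
```

View pics/w15.png

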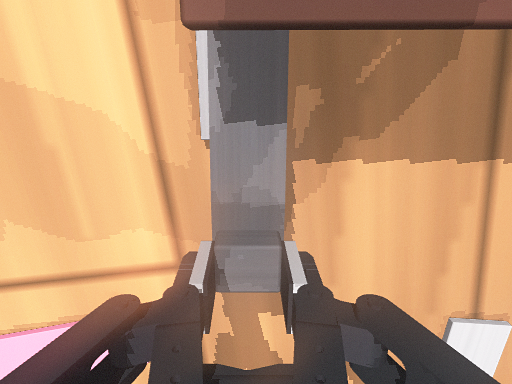

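View pics/s15.png

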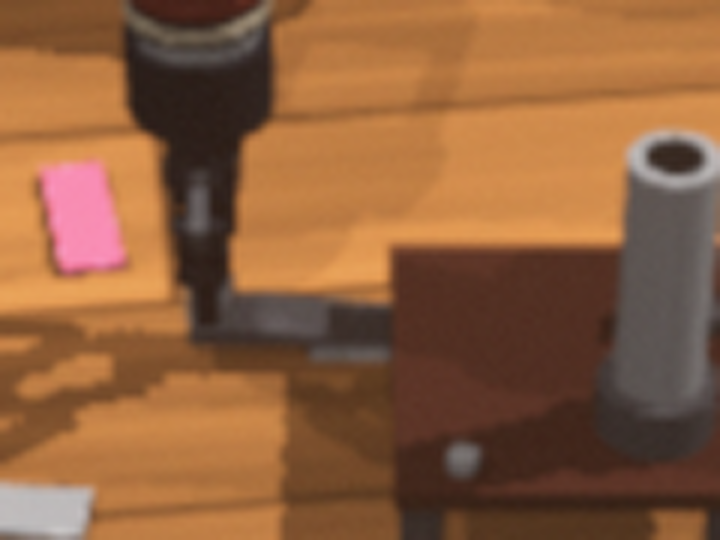

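```bash
python3 -m crank '[{"x":0,"y":-0.08,"z":0.08,"roll":0},{"x":0,"y":0,"z":0.05,"roll":0},{"x":0,"y":0,"z":0,"roll":0}]' |grep -E "pos|force"
python3 -m crank '[{"x":0,"y":0,"z":0.02,"roll":0},{"x":0,"y":0,"z":0,"roll":0}]' |grep -E "pos|force"
python3 - <<'E'
from h import *
go(.4599,-.0632,.0062,-6.9)
d=snap("wrist","w16.png");d=snap("scene","s16.png",(210,130,330,220),6)
E
```

```text
tool_pos: [0.4594, -0.066, 0.0072]
contact_force: [-1.1, -0.1, -2.0]
tool_pos: [0.4598, -0.0657, 0.0065]
contact_force: [0.3, 0.1, -1.8]
t 26.60 p [459.8 -65.7   6.5] yaw_y -7.1 tilt 0.00 F [ 0.3  0.1 -1.8] op 29.2 q6 -0.18
roll units -0.03 (0.2 deg world) shift units [ 0.042 -0.004  0.005]
```

View pics/w16.png

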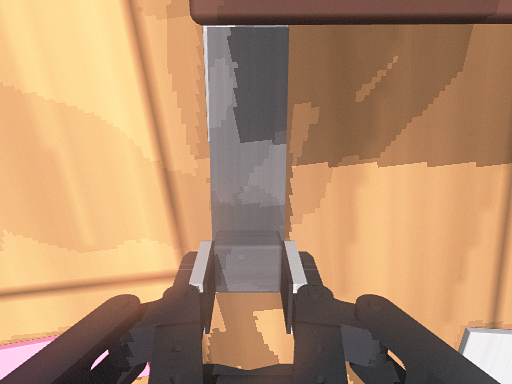

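View pics/s16.png

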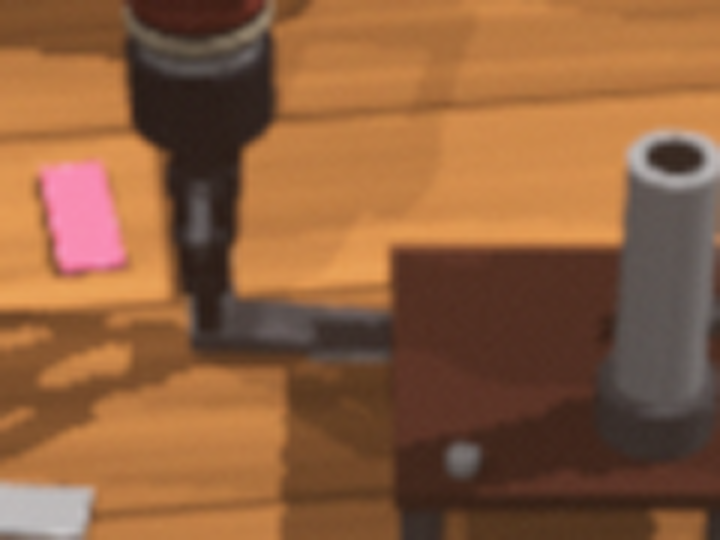

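```bash
python3 -m crank '[{"x":0.1,"y":0,"z":0,"roll":0},{"x":0.15,"y":0,"z":0,"roll":0},{"x":0.1,"y":0,"z":0,"roll":0},{"x":0,"y":0,"z":0,"roll":0}]' |grep -E "pos|force"
python3 -m crank '[{"x":0.1,"y":0,"z":0,"roll":0},{"x":0.1,"y":0,"z":0,"roll":0},{"x":0.05,"y":0,"z":0,"roll":0},{"x":0,"y":0,"z":0,"roll":0}]' |grep -E "pos|force"
```

```text
tool_pos: [0.4624, -0.0442, 0.0065]
contact_force: [0.5, 0.6, -1.9]
tool_pos: [0.4643, -0.0298, 0.0065]
contact_force: [0.3, -0.2, -2.5]
```

```bash
python3 -m crank '[{"x":0.1,"y":0,"z":0,"roll":0},{"x":0.1,"y":0,"z":0.005,"roll":0},{"x":0,"y":0,"z":0.005,"roll":0},{"x":0,"y":0,"z":0,"roll":0}]' |grep -E "pos|force"
python3 -m crank '[{"x":0,"y":0,"z":0.01,"roll":0},{"x":0,"y":0,"z":0,"roll":0}]' |grep -E "pos|force"
```

```text
tool_pos: [0.4657, -0.018, 0.0059]
contact_force: [-0.9, -0.0, -1.0]
tool_pos: [0.4659, -0.0181, 0.0056]
contact_force: [-1.4, 0.6, 1.1]
```

```bash
python3 -m crank '[{"x":0,"y":0,"z":0,"roll":0},{"x":0,"y":0,"z":-0.05,"roll":0},{"x":0,"y":0,"z":-0.35,"roll":0},{"x":0,"y":0,"z":-0.4,"roll":0},{"x":-0.3,"y":0,"z":0,"roll":0},{"x":-0.3,"y":0,"z":0,"roll":0},{"x":0,"y":0,"z":0,"roll":0}]' 0.5
python3 -m crank '[{"x":0,"y":0,"z":0,"roll":0},{"x":0,"y":0,"z":0,"roll":0}]' 1 30
python3 - <<'E'
from h import *
go(.4616,-.0535,.0,-6.9)
d=snap("wrist","w17.png");d=snap("scene","s17.png",(210,130,330,220),6)
E
```

```text
t: 29.32
tool_pos: [0.4615, -0.0545, 0.0537]
tool_rot: [2.357, 2.076, 0.001]
contact_force: [-0.2, 0.2, -0.3]
opening: 0.0428
t: 29.58
tool_pos: [0.4613, -0.0533, 0.0532]
tool_rot: [-2.354, -2.08, -0.0]
contact_force: [-0.5, 0.5, 0.2]
opening: 0.0067
t 29.57 p [461.3 -53.3  53.2] yaw_y -7.1 tilt 0.01 F [-0.5  0.5  0.2] op 6.7 q6 -0.15
roll units -0.03 (0.2 deg world) shift units [-0.003  0.006  0.887]
```

View pics/w17.png

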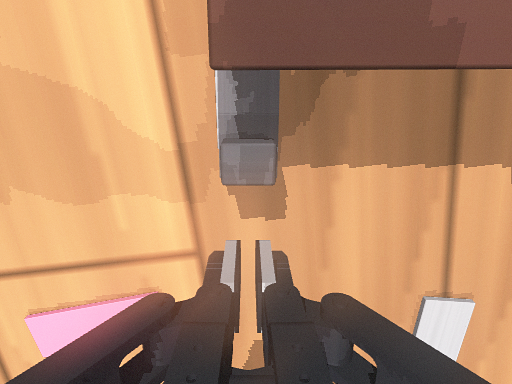

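View pics/s17.png

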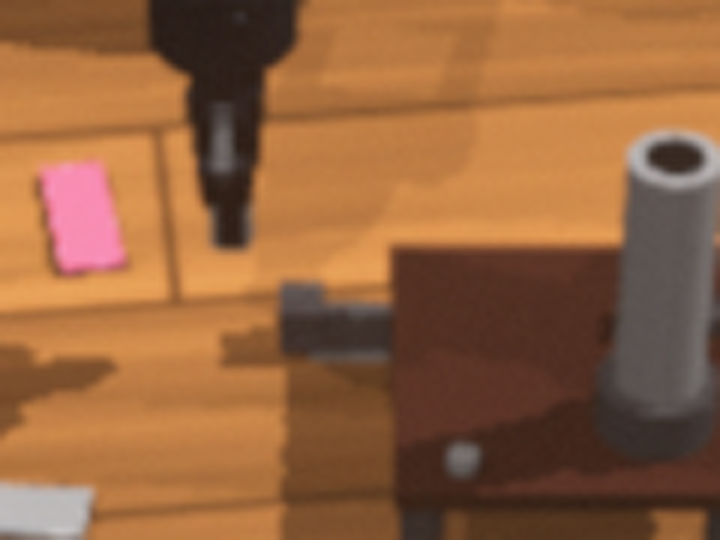

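```bash
python3 -m crank '[{"x":0,"y":0,"z":0.4,"roll":0},{"x":0,"y":0,"z":0.37,"roll":0},{"x":0,"y":0,"z":0.1,"roll":0},{"x":0.1,"y":0,"z":0,"roll":0},{"x":0.05,"y":0,"z":0,"roll":0},{"x":0,"y":0,"z":0,"roll":0}]' 
python3 -m crank '[{"x":0.07,"y":0,"z":0,"roll":0},{"x":0,"y":0,"z":0,"roll":0}]' |grep -E "pos|force"
```

```text
t: 30.42
tool_pos: [0.4632, -0.0447, 0.002]
tool_rot: [2.353, 2.079, 0.001]
contact_force: [0.6, -0.3, 1.0]
opening: 0.0003
tool_pos: [0.4631, -0.0405, 0.0014]
contact_force: [0.6, -0.3, -0.1]
```

```bash
python3 -m crank '[{"x":0.06,"y":0,"z":0,"roll":0},{"x":0,"y":0,"z":0,"roll":0}]' |grep -E "pos|force"
python3 -m crank '[{"x":0.05,"y":0,"z":0,"roll":0},{"x":0,"y":0,"z":0,"roll":0}]' |grep -E "pos|force"
```

```text
tool_pos: [0.4635, -0.037, 0.0012]
contact_force: [0.4, 0.1, 0.5]
tool_pos: [0.4638, -0.034, 0.0011]
contact_force: [-0.3, -0.3, -0.1]
```

```bash
python3 -m crank '[{"x":0.05,"y":0,"z":0,"roll":0},{"x":0,"y":0,"z":0,"roll":0}]' |grep -E "pos|force"
python3 -m crank '[{"x":0.04,"y":0,"z":0,"roll":0},{"x":0,"y":0,"z":0,"roll":0}]' |grep -E "pos|force"
```

```text
tool_pos: [0.4641, -0.0309, 0.0011]
contact_force: [-0.4, -1.3, -0.0]
tool_pos: [0.4644, -0.0285, 0.001]
contact_force: [0.1, -0.0, -0.0]
```

```bash
python3 -m crank '[{"x":0.035,"y":0,"z":0,"roll":0},{"x":0,"y":0,"z":0,"roll":0}]' |grep -E "pos|force"
python3 -m crank '[{"x":0.03,"y":0,"z":0,"roll":0},{"x":0,"y":0,"z":0,"roll":0}]' |grep -E "pos|force"
python3 - <<'E'
from h import *
d=snap("wrist","w18.png",(150,100,350,300),3)
E
```

```text
tool_pos: [0.4646, -0.0265, 0.0011]
contact_force: [-1.0, -0.2, 0.3]
tool_pos: [0.4648, -0.0247, 0.001]
contact_force: [0.0, 0.3, -0.0]
```

View pics/w18.png

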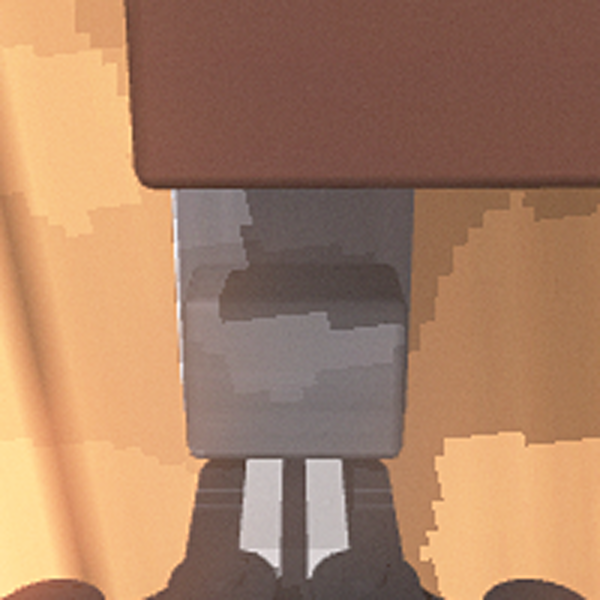

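```bash
python3 -m crank '[{"x":0.02,"y":0,"z":0,"roll":0},{"x":0,"y":0,"z":0,"roll":0}]' |grep -E "pos|force"
python3 -m crank '[{"x":0.02,"y":0,"z":0,"roll":0},{"x":0,"y":0,"z":0,"roll":0}]' |grep -E "pos|force"
```

```text
tool_pos: [0.465, -0.0236, 0.001]
contact_force: [-0.2, -0.3, -0.7]
tool_pos: [0.4651, -0.0226, 0.0011]
contact_force: [-0.6, -1.8, -0.6]
```

```bash
python3 -m crank '[{"x":0.02,"y":0,"z":0,"roll":0},{"x":0,"y":0,"z":0,"roll":0}]' |grep -E "pos|force"
python3 -m crank '[{"x":0.02,"y":0,"z":0,"roll":0},{"x":0,"y":0,"z":0,"roll":0}]' |grep -E "pos|force"
```

```text
tool_pos: [0.4653, -0.0215, 0.0011]
contact_force: [-0.8, -3.0, -0.9]
tool_pos: [0.4654, -0.0203, 0.0011]
contact_force: [-0.0, -4.2, -1.1]
```

```bash
python3 -m crank '[{"x":0.02,"y":0,"z":0,"roll":0},{"x":0,"y":0,"z":0,"roll":0}]' |grep -E "pos|force"
python3 -m crank '[{"x":0.02,"y":0,"z":0,"roll":0},{"x":0,"y":0,"z":0,"roll":0}]' |grep -E "pos|force"
```

```text
tool_pos: [0.4656, -0.0193, 0.0011]
contact_force: [-0.2, -5.1, 0.0]
tool_pos: [0.4657, -0.0184, 0.0011]
contact_force: [-1.1, -6.0, -1.0]
```

```bash
python3 -m crank '[{"x":0.017,"y":0,"z":0,"roll":0},{"x":0,"y":0,"z":0,"roll":0}]' |grep -E "pos|force"
python3 - <<'E'
from h import *
st();st();d=snap("wrist","w19.png",(150,100,350,300),3);d=snap("scene","s19.png",(230,130,350,230),6)
st()
E
```

```text
tool_pos: [0.4658, -0.0176, 0.0011]
contact_force: [-0.7, -7.9, -1.6]
t 33.98 p [465.8 -17.6   1.1] yaw_y -7.1 tilt 0.12 F [-0.7 -7.9 -1.6] op -0.1 q6 -0.07
t 33.98 p [465.8 -17.6   1.1] yaw_y -7.1 tilt 0.12 F [-0.7 -7.9 -1.6] op -0.1 q6 -0.07
t 34.08 p [465.9 -17.6   1.1] yaw_y -7.1 tilt 0.12 F [-0.5 -7.5 -0.6] op -0.5 q6 -0.07
```

View pics/w19.png

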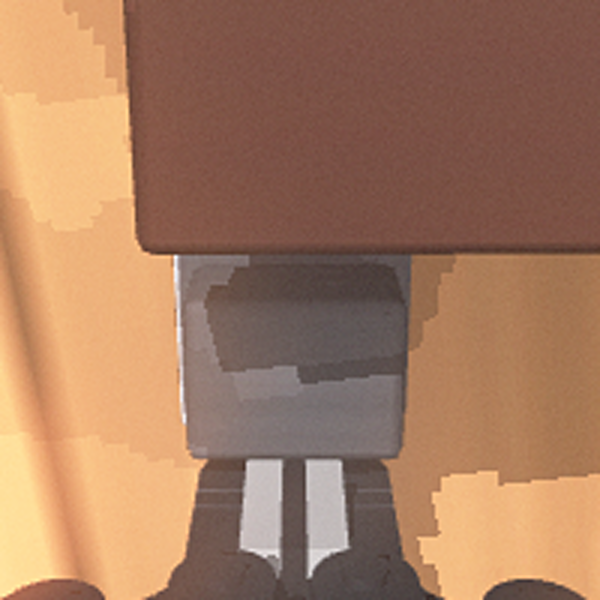

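View pics/s19.png

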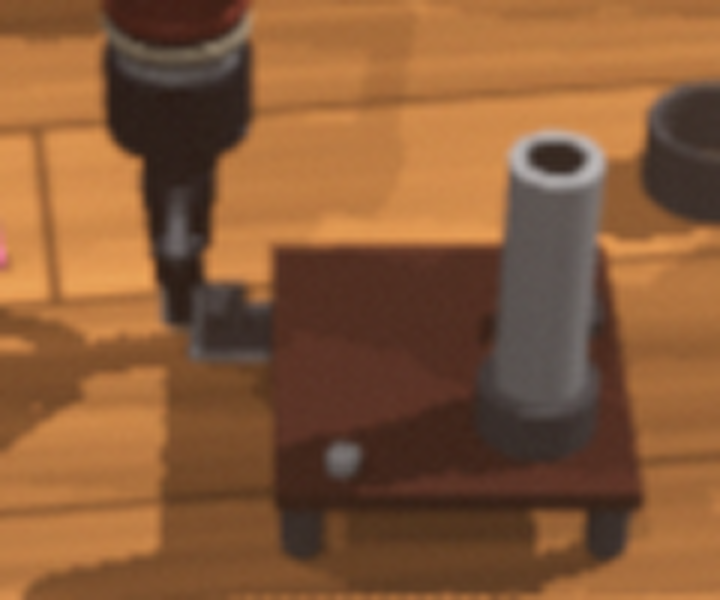

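```bash
python3 -m crank '[{"x":-0.1,"y":0,"z":0,"roll":0},{"x":-0.3,"y":0,"z":0,"roll":0},{"x":-0.3,"y":0,"z":-0.3,"roll":0},{"x":-0.3,"y":0,"z":-0.5,"roll":0},{"x":0,"y":0,"z":0,"roll":0}]' 
python3 - <<'E'
from h import *
st();d=snap("wrist","w20.png")
for p in [(0,0)]: pass
s=snap("scene","s20.png",(230,130,350,230),6)
a=np.load("pics/s11.png.npy",allow_pickle=True).item()["bgr"]
df=cv2.absdiff(a,s["bgr"]).max(2); cv2.imwrite("pics/df.png",cv2.resize(df[130:230,230:350]*2,None,fx=6,fy=6))
E
```

```text
t: 34.7
tool_pos: [0.4609, -0.0773, 0.0519]
tool_rot: [2.354, 2.074, 0.007]
contact_force: [0.8, 0.2, 0.4]
opening: -0.0002
t 34.70 p [460.9 -77.3  51.9] yaw_y -7.2 tilt 0.36 F [0.8 0.2 0.4] op -0.2 q6 -0.20
```

View pics/w20.png

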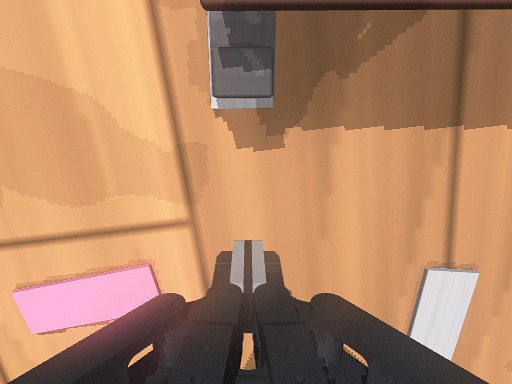

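View pics/s20.png

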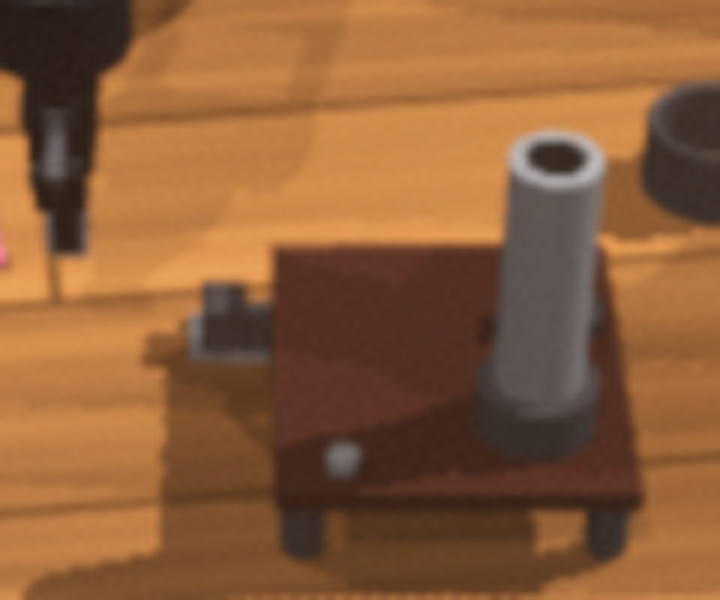

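View pics/df.png

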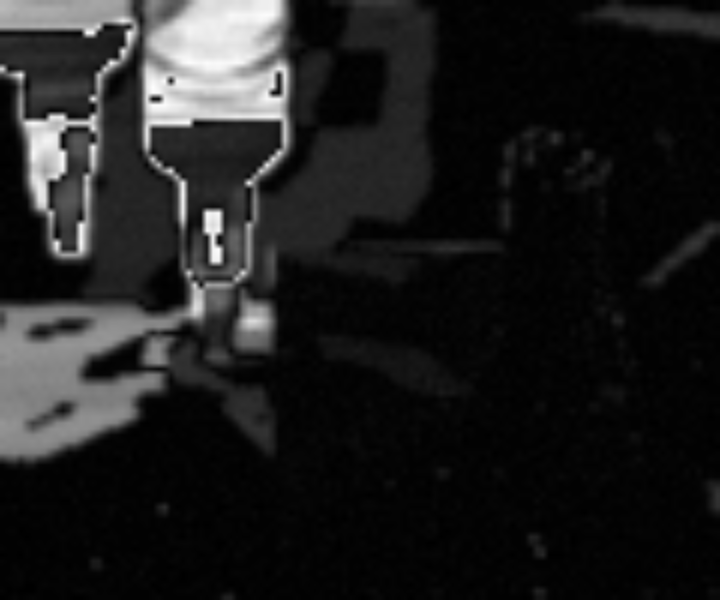

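```bash
python3 - <<'E'
import numpy as np,cv2
L=lambda n:np.load(f"pics/{n}.png.npy",allow_pickle=True).item()["bgr"]
ims={"s0":cv2.imread("pics/scene0.png"),"s11":L("s11"),"s16":L("s16"),"s17":L("s17"),"s19":L("s19"),"s20":L("s20")}
g={k:cv2.cvtColor(v,cv2.COLOR_BGR2GRAY).astype(np.float32) for k,v in ims.items()}
for nm,(x0,y0,x1,y1) in {"pipe":(308,148,336,180),"feet":(274,206,342,226),"peg":(275,195,305,215),"brush":(318,236,398,260)}.items():
    for k in list(g)[1:]:
        a,b=g["s0"][y0:y1,x0:x1],g[k][y0:y1,x0:x1]
        print(nm,k,np.round(cv2.phaseCorrelate(a.copy(),b.copy(),cv2.createHanningWindow((x1-x0,y1-y0),cv2.CV_32F))[0],3))
E
```

```text
pipe s11 [-0.086  0.031]
pipe s16 [-0.008  0.052]
pipe s17 [0.055 0.017]
pipe s19 [0.48  0.072]
pipe s20 [0.322 0.123]
feet s11 [ 0.12  -0.054]
feet s16 [ 0.043 -0.117]
feet s17 [ 0.087 -0.084]
feet s19 [0.164 0.036]
feet s20 [ 0.086 -0.012]
peg s11 [-0.048 -0.036]
peg s16 [0.151 0.25 ]
peg s17 [0.242 0.068]
peg s19 [0.058 0.144]
peg s20 [0.052 0.121]
brush s11 [ 0.056 -0.071]
brush s16 [ 0.011 -0.037]
brush s17 [0.005 0.021]
brush s19 [0.08 0.05]
brush s20 [-0.006 -0.036]
```

```bash
python3 -m crank '[{"x":-0.8,"y":0,"z":-0.5,"roll":0},{"x":-0.9,"y":-0.2,"z":-0.8,"roll":0},{"x":-0.9,"y":-0.3,"z":-0.8,"roll":0},{"x":-0.9,"y":-0.3,"z":-0.5,"roll":0},{"x":-0.9,"y":-0.3,"z":0,"roll":0},{"x":-0.5,"y":0,"z":0,"roll":0},{"x":0,"y":0,"z":0,"roll":0}]' 
python3 - <<'E'
from h import *
I=[ctrl.get_image("scene")["img"][:,:,::-1].astype(np.float32) for _ in range(5)]
T=[ctrl.get_image("top")["img"][:,:,::-1].astype(np.float32) for _ in range(2)]
m=np.mean(I,0); np.save("pics/avg.npy",m); mt=np.mean(T,0); np.save("pics/avgt.npy",mt); st()
g0=cv2.cvtColor(cv2.imread("pics/scene0.png"),cv2.COLOR_BGR2GRAY).astype(np.float32); g1=cv2.cvtColor(m,cv2.COLOR_BGR2GRAY)
def pc(a,b,r):
    x0,y0,x1,y1=r; return np.round(cv2.phaseCorrelate(a[y0:y1,x0:x1].copy(),b[y0:y1,x0:x1].copy(),cv2.createHanningWindow((x1-x0,y1-y0),cv2.CV_32F))[0],3)
for n,r in {"pipetop":(308,146,336,168),"pipe":(308,148,336,190),"socket":(306,185,332,208),"footL":(270,204,292,226),"footR":(322,204,344,226),"plateFrontL":(272,200,310,216),"plateFrontR":(310,200,346,216),"cup":(385,172,420,212),"collar":(332,140,366,170),"wrench":(200,238,268,262)}.items(): print(n,pc(g0,g1,r))
cv2.imwrite("pics/a1.png",cv2.resize(np.hstack([cv2.imread("pics/scene0.png")[140:230,268:350],m[140:230,268:350].astype(np.uint8)]),None,fx=4.8,fy=4.8,interpolation=cv2.INTER_CUBIC))
E
```

```text
t: 35.67
tool_pos: [0.3633, -0.3427, 0.1877]
tool_rot: [-2.355, -2.074, -0.001]
contact_force: [-0.5, -0.6, -0.5]
opening: -0.0002
t 36.02 p [ 364.3 -341.4  189.2] yaw_y -7.0 tilt 0.03 F [ 0.6 -0.1  0. ] op 0.0 q6 -0.78
pipetop [ 0.211 -0.072]
pipe [0.249 0.61 ]
socket [ 0.441 -0.   ]
footL [-0.048  0.09 ]
footR [ 0.058 -0.168]
plateFrontL [ 0.159 -0.007]
plateFrontR [0.218 0.114]
cup [ 0.044 -0.005]
collar [-0.108 -0.265]
wrench [-0.055 -0.066]
```

View pics/a1.png

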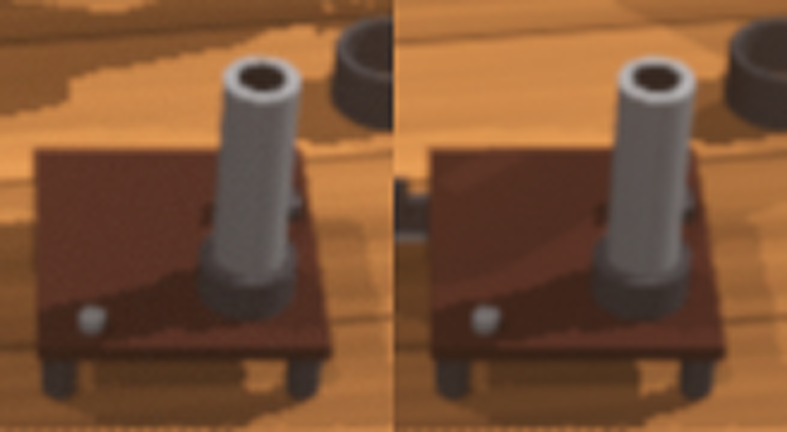

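```bash
python3 - <<'E'
import numpy as np,cv2
L=lambda n:cv2.cvtColor(np.load(f"pics/{n}.png.npy",allow_pickle=True).item()["bgr"],cv2.COLOR_BGR2GRAY).astype(float)
g={"s0":cv2.cvtColor(cv2.imread("pics/scene0.png"),cv2.COLOR_BGR2GRAY).astype(float),"s11":L("s11"),"s16":L("s16"),"s17":L("s17"),"s19":L("s19"),"s20":L("s20"),"avg":cv2.cvtColor(np.load("pics/avg.npy"),cv2.COLOR_BGR2GRAY).astype(float)}
def edge(im,r0,r1,c0,c1,axis):
    P=im[r0:r1,c0:c1]; P=P.mean(0) if axis==0 else P.mean(1)
    w=np.abs(np.diff(P)); w=w-np.median(w); w[w<w.max()*.3]=0
    return (w*(np.arange(len(w))+.5)).sum()/w.sum()+(c0 if axis==0 else r0)
for k,i in g.items():
    print(k,*["%.2f"%v for v in (edge(i,158,180,308,317,0) , edge(i,158,175,326,336,0), edge(i,200,206,268,282,0), edge(i,152,157,310,318,0),
      edge(i,215,222,275,282,0),edge(i,215,222,288,294,0), edge(i,196,214,292,318,1), edge(i,213,224,279,284,1))])
E
```

```text
s0 313.59 326.50 275.03 315.98 276.11 292.50 211.34 222.50
s11 313.82 326.50 275.06 315.88 276.10 291.50 211.33 222.50
s16 313.83 326.50 275.02 315.95 276.10 289.00 211.39 222.50
s17 313.81 327.19 275.07 315.81 276.07 289.50 211.37 222.50
s19 313.98 326.73 275.08 315.78 276.12 289.70 211.40 222.50
s20 313.97 326.50 273.95 315.84 276.13 288.50 211.41 222.50
avg 313.96 328.20 275.02 315.84 276.10 290.50 211.33 222.50
```

```bash
python3 - <<'E'
from h import *
st(); print(ctrl.finish_job())
E
```

```text
t 36.02 p [ 364.3 -341.4  189.2] yaw_y -7.0 tilt 0.03 F [ 0.6 -0.1  0. ] op 0.0 q6 -0.78
the job is handed in; nothing more can be done
None
```

The short foot now bears on one flat shim with the dark steel taper on top, and I handed the job in at 36 s with the arm clear.

- **Gap:** I pressed the corner until the short foot met the bench. The press point dropped about 12.2 mm, which I read as a gap of 12.5–13.5 mm. The taper later first loaded at a point that implies about 12.4 mm. So one flat was enough and I left the second alone.
- **Placing:** The flat went in with no measurable contact force. I set the taper on it held by its block, then released it and pushed it home with closed fingers. The push force rose from about 0 to 7.5–7.9 N, inside the 5–9 N snug range.
- **Last checks:** The flat stayed put, with its tail still showing behind the taper. The jig's visible feet and the plate's front edge moved less than about 0.1 pixel.

**What disagreed or went less gently:**
- The pipe's edge moved about 0.15 pixel, and rougher image-matching shifts on the jig were 0.2–0.4 pixel. That could be a tilt of a few tenths of a millimetre or noise and shadow; I could not tell which.
- I could only see the two feet on the side away from the robot. The other near-side foot and the contact at the short foot are inferred from the forces.
- The corner press reached 16.6 N at its end, and I was late to stop, so it exceeded the 6–10 N you gave.
- The open fingertips also pressed the bare bench with up to about 28 N vertically before the flat was gripped.
- The fingertips sat about 13 mm behind the reported TCP, not 11 mm ahead as described, so I set heights by touch.

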